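Roll-test two piston rods and reject the bent one

TASK

Two piston rods lie on the dark inspection plate and one of them is bent. With the orange-handled rubber pad, pressing gently throughout, roll each rod half a turn on the plate and leave it lying where it stops; feel which one lifts the pad. Then put the pad back on its green mat, lay the bent rod flat in the red tray without dropping it, leave the good rod on the plate, and do not disturb the other parts.

Things in the scene. Friction and masses are not known exactly. Their poses are not given: they have to be found in the camera images.
- plate: fixed dark inspection plate, 240 mm (x) by 350 mm (y), its top 30 mm above its origin (centre of the underside); an aluminium strip 8 mm wide stands 5 mm above the top along each y end. The rods lie about along plate x, 130 to 190 mm apart, and roll along plate y; outward, each away from the other, there is room for half a turn (35 mm). Pressing a rod with over 30 N spoils it.
- rod_a: chromed rod, 22 mm diameter, 160 mm long plus a thinner 12 mm stub at each end, 0.4 kg. Origin on its centre line at mid-length, 11 mm above the plate; x along the rod, z up at first, turning as it rolls. One of the two rods is straight and keeps the pad level; the other has a slight kink at mid-length (4 mm off the line of its ends), level at first, which lifts the pad about 4 mm a quarter turn on.
- rod_b: chromed rod, 22 mm diameter, 160 mm long plus a thinner 12 mm stub at each end, 0.4 kg. Origin on its centre line at mid-length, 11 mm above the plate; x along the rod, z up at first, turning as it rolls. One of the two rods is straight and keeps the pad level; the other has a slight kink at mid-length (4 mm off the line of its ends), level at first, which lifts the pad about 4 mm a quarter turn on.
- pad: loose rolling pad, 0.3 kg: hard flat board 150 (x) by 110 (y) by 14 mm, rubber below, with an orange grip block 70 (x) by 30 mm (y) on it from 14 to 62 mm above the origin (centre of the underside, z up). Laid level, pad x along a rod, it spans the rod; 70 mm of pad travel along y rolls the rod 35 mm, half a turn. 1 mm too low adds about 10 N or more, fast landings too; 3 to 15 N is right.
- mat: fixed flat green mat, 190 mm (x) by 150 mm (y), 4 mm thick, origin at the centre of its underside; the pad starts on it.
- tray: fixed red open reject tray, 220 mm (x) by 120 mm (y), walls 4 mm thick and 28 mm high; origin at the centre of its underside, its floor is 4 mm up. A rod is laid along its x.
- coupling: loose brass hose coupling standing upright, 36 mm across, 50 mm tall, origin at the centre of its underside; a bystander.
- gauge: loose round pressure gauge lying on its square base, 68 mm across, 38 mm tall, origin at the centre of its underside; a bystander.
- valve: loose aluminium valve block 70 by 45 mm with two brass ports, 55 mm tall, origin at the centre of its underside; a bystander.
Things that resemble listed ones, but are neither listed nor needed, are in the scene too. What is shaped like the pad but brown, pink or purple is not meant.

How it is judged (in metres and radians):
On the way, in this order (a step that is already met when the one before it is completed fails the run):
1. one rod has been rolled about half a turn (149 degrees or more) under the pad, still pressed by it (((angle between rod_a's own z axis and vertical above 2.6 rad and contact force between pad and rod_a above 1 N) or (angle between rod_b's own z axis and vertical above 2.6 rad and contact force between pad and rod_b above 1 N))), for 0.1 s.
2. the other rod has been rolled likewise under the pad, the first one having been left turned by about half a turn (103 degrees or more) ((((angle between rod_a's own z axis and vertical above 2.6 rad and contact force between pad and rod_a above 1 N) and angle between rod_b's own z axis and vertical above 1.8 rad) or ((angle between rod_b's own z axis and vertical above 2.6 rad and contact force between pad and rod_b above 1 N) and angle between rod_a's own z axis and vertical above 1.8 rad))), for 0.1 s.
At the end, for the whole second after the job is handed in: The bent rod lies flat and at rest on the floor of the red tray (within 30 mm of its middle lengthways), the straight rod lies at rest on the plate, and the pad rests upright and flat on the green mat, its centre within 35 mm of the mat's (x of rod_a in the frame of tray between -0.03 and 0.03 m and y of rod_a in the frame of tray between -0.05 and 0.05 m and z of rod_a in the frame of tray between 0.01 and 0.022 m and angle between rod_a's own x axis and vertical between 1.45 and 1.69 rad and linear speed of rod_a below 0.03 m/s and x of rod_b in the frame of plate between -0.1 and 0.1 m and y of rod_b in the frame of plate between -0.17 and 0.17 m and z of rod_b in the frame of plate between 0.036 and 0.048 m and linear speed of rod_b below 0.05 m/s and horizontal distance between pad and mat below 0.035 m and z of pad in the frame of mat between 0 and 0.008 m and angle between pad's own z axis and vertical below 0.1 rad and linear speed of pad below 0.02 m/s); the robot touches nothing.
It fails at once if a rod is pressed by the pad with more than 30 N (contact force between pad and rod_a above 30 N or contact force between pad and rod_b above 30 N).
It fails at once if a rod is dropped or flung (moves faster than 0.6 m/s with no finger on it) ((contact force between the fingers and rod_a below 0.1 N and linear speed of rod_a above 0.6 m/s) or (contact force between the fingers and rod_b below 0.1 N and linear speed of rod_b above 0.6 m/s)).
It fails at once if the coupling is pushed away by more than 30 mm (distance of coupling from where it was at the start of the episode above 0.03 m).
It fails at once if the gauge is pushed away by more than 30 mm (distance of gauge from where it was at the start of the episode above 0.03 m).
It fails at once if the valve is pushed away by more than 30 mm (distance of valve from where it was at the start of the episode above 0.03 m).
It also fails if it takes over 72 s, if anything falls off the work surface, if the arm or the gripper's body presses on something with over 40 N, if the wrist force passes 120 N, or if a joint passes its speed limit or range.

ROBOT

A 6-joint arm with a two-finger parallel gripper is mounted at the origin on the work surface. World frame = base frame: x ahead of the robot, y to its left, z up, the work surface at z = 0. Lengths are in mm, angles in rad, forces in N, time in s.
With the tool pointing down it reaches from about 325 to 1000 mm from the base axis. Payload 5.1 kg.
Tool frame: the origin (TCP) lies on the centre line of the jaws, within the pads' length; the fingertips stand 14 mm ahead of it and the grasp point (between the pads) lies 5 mm behind it; z points along the fingers, y is the direction in which the jaws open and shut (so a half turn about z gives the same grasp; the last joint's range is limited). The gripper opens to 85 mm and grips with 20 to 120 N. Pads are 22 mm wide; open, the fingers measure 114 mm over their backs; the gripper's body (76 mm by 85 mm) begins 54 mm behind the grasp point. The pads swing forward as they close: fully open they stand 13 mm farther back than shut.
Start: joints at [-1.282, 0.124, 1.65, -0, 1.367, -0.083], TCP at [236.108, -605.589, 245.322] pointing down, gripper open.
Joint ranges: [-2.61, 2.61], [-1.02, 2.33], [0.03, 2.71], [-1.35, 4.49], [0.32, 2.68], [-2.91, 2.91]. Speed limits (rad/s): [2.57, 2.57, 3.14, 3.14, 3.14, 3.14].

INTERFACE

Orientations are given as a unit quaternion [x, y, z, w].
In Python, from rig import arm gives the robot as it stands. The module is installed in compiled form; this text tells all that it offers.
- The arm moves only by the shell command python3 -m creep 'ROWS'. ROWS is JSON, a list of rows, each an object of numbers: "x", "y", "z": the shift along the tool's x, y, z in mm; "rx", "ry", "rz": the turn, a rotation vector about the tool's x, y, z in degrees; "gripper": the opening, from 0 (shut) to 1 (fully open). A call has 1 to 12 rows; each row shifts and turns the pose as measured when the row begins, along the tool's axes as they then stand; what a row does not reach is not made up. A row lasts 1/8 s, in which the tool goes at most 62.5 mm and 10.7 degrees, less where a joint would pass 70% of its speed; a pose out of reach is approached as far as the arm can. A call with a gripper value outside its range is refused whole. The fingers move at their own pace and stop on an object; the grip force is fixed at half the most. Time passes only in rows, so rows that do not move let the fingers close. It gives the time, the measured TCP pose, the force and the opening at its end, in the units of the state.
- arm.read_state(): the state, without advancing time (a new reading comes with each control period).
- arm.capture(name): name is "side" or "top"; returns (picture, depth): 384x512x3 uint8, red, green, blue; 384x512 float32, mm along the optical axis (not along the pixel's ray), 0 where there is no reading.
- arm.camera_info(name): a dict with "vertical_fov" (degrees; the focal length in pixels is half the picture's height over the tangent of half this angle, whatever the lens; pixels are square), "cx", "cy" (the principal point, pixels), "k1" (the pictures are not rectified: a ray, as slopes to the right and down, at radius r is drawn at 1 + k1 r^2 times it, then the intrinsics apply), "R" (3x3) and "t" (3): a world point X has camera coordinates R X + t. Camera axes: x right, y down, z forward; pixel columns grow to the right and rows downward; lengths in mm; the calibration is good to about 2 mm. A picture is of the moment at which its call begins. camera_info takes no time and is no camera call.
- arm.job_done(): hands the job in, once; it reports no verdict.
The state is a dict: "time_s": time; "joint_positions": joint angles; "qd": joint speeds; "tau": joint torques, N m; "tcp_pos": TCP position; "ee_rot": TCP orientation; "contact_force": force on the tool from outside, world axes, zero at the start; "ft_torque": the same for the moment, N m; "gripper_width": opening from 0.0 (shut) to 1.0 (fully open).
Only numpy, scipy, OpenCV 4.12 (cv2) and the standard library are available. Lean on these libraries where they do the work, as an engineer would, in place of code of your own. Each camera call takes 0.05 s, during which the arm holds its last target.

## Working session

There is one attempt and no reset: what is moved stays moved. The work goes in short steps, Python scripts to look and compute and a shell command to move; the robot and the scene stay as the last step left them, time stands still between calls to the robot, and variables do not carry over. Pictures are saved under pics/ and viewed, and the job is handed in when it is done.

```bash
mkdir -p pics; cat > h.py <<'E'
import numpy as np, cv2
from rig import arm
def cap(n,f):
    im,d=arm.capture(n); cv2.imwrite(f'pics/{f}.png',im[:,:,::-1]); np.savez(f'pics/{f}.npz',im=im,d=d); return im,d
def world(n,d):
    c=arm.camera_info(n); R=np.array(c['R']);t=np.array(c['t'])
    h,w=d.shape; f=h/2/np.tan(np.radians(c['vertical_fov'])/2)
    u,v=np.meshgrid(np.arange(w),np.arange(h)); K=np.array([[f,0,c['cx']],[0,f,c['cy']],[0,0,1]])
    p=cv2.undistortPoints(np.stack([u,v],-1).reshape(-1,1,2).astype(np.float64),K,np.array([c['k1'],0,0,0,0])).reshape(h,w,2)
    X=np.concatenate([p*d[...,None],d[...,None]],-1)
    return (X-t)@R
E
python3 - <<'E'
from h import *
print(arm.read_state())
for n in('top','side'):
    im,d=cap(n,n+'0'); c=arm.camera_info(n); print(n,c)
E
```

```text
{'time_s': 0.0, 'joint_positions': array([-1.28158683e+00,  1.24495678e-01,  1.65172720e+00, -5.51182889e-06,
        1.36750242e+00, -8.26166028e-02]), 'qd': array([ 7.53858312e-05,  8.53728846e-04,  1.33000395e-03,  6.18816207e-04,
       -2.12095634e-03,  8.72893530e-05]), 'tau': array([-2.59414577e-03, -4.23608816e+01, -3.65454841e+01, -2.36588958e-04,
        6.95234208e-03,  1.64585828e-05]), 'tcp_pos': array([ 235.94455032, -605.01521373,  244.02764855]), 'ee_rot': array([ 9.82767227e-01,  1.84844370e-01, -1.12635747e-04, -1.06036055e-03]), 'contact_force': array([ 0.78461426, -0.22399069, -0.29965676]), 'ft_torque': array([0.02608998, 0.0049569 , 0.03987213]), 'gripper_width': 1.0023531092758577}
top {'vertical_fov': 45.975993619784, 'cx': 260.2486333081949, 'cy': 190.9831270186247, 'k1': -0.15859784402445348, 'R': array([[-0.01554702, -0.99987369,  0.00330091],
       [-0.97957137,  0.0145692 , -0.20056839],
       [ 0.20049496, -0.00635172, -0.97967414]]), 't': array([-102.53991191,  476.45469664, 1387.4949696 ])}
side {'vertical_fov': 42.04487145209323, 'cx': 266.9912601349987, 'cy': 193.3359402927578, 'k1': -0.046347803117604724, 'R': array([[-0.81662737, -0.57697669,  0.0147525 ],
       [-0.39042307,  0.53340173, -0.75036819],
       [ 0.42507594, -0.61853092, -0.66085546]]), 't': array([ 324.14930283,  281.66249396, 1443.30055334])}
```

View pics/top0.png

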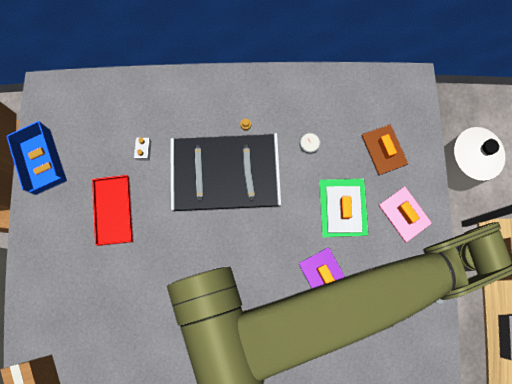

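View pics/side0.png

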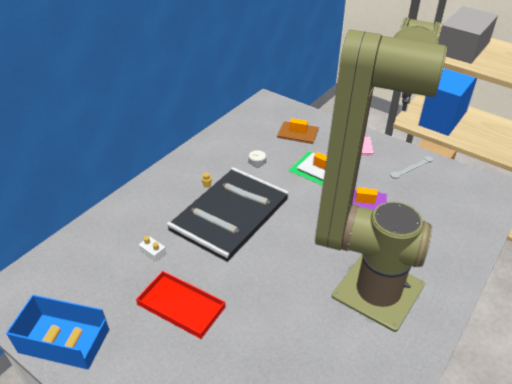

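The top view shows the pad (white board, orange block) on the green mat at (345,208), the plate at (225,172), rods at (198,172) and (249,172), and the red tray at (112,210). The bystanders are the coupling (245,124), gauge (310,143) and valve (142,149). The brown, pink and purple pads are decoys. Next I'll measure poses.

```bash
cat > meas.py <<'E'
from h import *
def rect(P,m,name):
    m=cv2.morphologyEx(m.astype(np.uint8),cv2.MORPH_OPEN,np.ones((2,2)))
    n,l,s,c=cv2.connectedComponentsWithStats(m)
    if n<2: print(name,'none'); return
    k=1+np.argmax(s[1:,4]); q=P[l==k]; q=q[np.isfinite(q).all(1)]
    (cx,cy),(w,h),a=cv2.minAreaRect(q[:,:2].astype(np.float32))
    mn=np.median(q,0)
    e=np.linalg.svd(q[:,:2]-q[:,:2].mean(0),full_matrices=False)[2][0]
    print(name,'n',len(q),'rect c',round(cx,1),round(cy,1),'size',round(w,1),round(h,1),'ang',round(a,2),'mean',q.mean(0).round(1),'zmed',mn[2].round(1),'pca deg',np.degrees(np.arctan2(e[1],e[0])).round(2))
    return q
def box(u0,u1,v0,v1,sh=(384,512)):
    m=np.zeros(sh,bool); m[v0:v1,u0:u1]=1; return m
E
python3 - <<'E'
from meas import *
z=np.load('pics/top0.npz'); im,d=z['im'],z['d']; P=world('top',d)
hsv=cv2.cvtColor(im,cv2.COLOR_RGB2HSV); H,S,V=[hsv[...,i].astype(int) for i in range(3)]
Z=P[...,2]
print('table z',np.median(Z[box(150,170,230,260)]))
rect(P,(H>45)&(H<75)&(S>120)&box(310,375,170,245),'mat green')
rect(P,(Z>10)&(Z<40)&box(315,372,175,243)&(S<60),'padboard')
rect(P,(H<25)&(S>150)&box(333,362,185,225),'grip')
rect(P,(Z>50)&box(333,362,185,225),'gripZ')
rect(P,((H<8)|(H>172))&(S>150)&box(85,140,165,255),'tray')
rect(P,(V<70)&box(160,290,125,220),'plate dark')
rect(P,(Z>22)&box(160,290,130,220),'plate Z')
rect(P,(Z>38)&box(185,215,138,207),'rodL')
rect(P,(Z>38)&box(235,265,138,207),'rodR')
rect(P,(Z>40)&box(185,215,138,207)&(V>90),'rodL V')
rect(P,(Z>40)&box(235,265,138,207)&(V>90),'rodR V')
for n,b in(('coup',box(235,256,115,134)),('gauge',box(295,325,130,157)),('valve',box(130,155,133,162))): rect(P,(Z>12)&b,n)
E
```

```text
table z 1.054831915822297
mat green n 961 rect c 376.3 -268.6 size 225.3 453.3 ang 22.01 mean [ 429.2 -380.     9.3] zmed 4.7 pca deg 170.24
padboard n 1252 rect c 358.1 -260.9 size 176.1 434.7 ang 24.83 mean [ 411.8 -380.5   20.3] zmed 18.8 pca deg 177.55
grip n 222 rect c 418.9 -385.5 size 42.6 69.3 ang 89.34 mean [ 411.7 -380.4   60.6] zmed 65.8 pca deg 178.15
gripZ n 234 rect c 420.1 -385.7 size 42.4 71.8 ang 88.74 mean [ 416.4 -381.5   61.1] zmed 66.0 pca deg 178.45
tray n 2483 rect c 373.5 166.5 size 604.9 242.5 ang 76.93 mean [423.  375.6  11.9] zmed 6.2 pca deg -167.12
plate dark n 3048 rect c 423.2 0.0 size 477.6 328.5 ang 1.5 mean [599.4  15.9  37.2] zmed 31.0 pca deg 96.51
plate Z n 7686 rect c 427.5 -1.1 size 487.0 356.4 ang 1.73 mean [539.    1.6  37.2] zmed 31.6 pca deg 90.66
rodL n 353 rect c 395.5 25.7 size 482.3 71.8 ang 22.74 mean [532.9  83.2  55.4] zmed 50.0 pca deg -170.88
rodR n 361 rect c 538.5 -74.6 size 183.1 23.9 ang 6.01 mean [533.3 -75.5  48.3] zmed 50.3 pca deg -174.15
rodL V n 318 rect c 393.8 23.8 size 478.1 67.6 ang 23.0 mean [533.9  83.4  57.4] zmed 50.4 pca deg -169.37
rodR V n 328 rect c 536.0 -74.8 size 165.4 23.8 ang 5.87 mean [534.3 -74.9  49.2] zmed 50.9 pca deg -174.22
coup n 101 rect c 703.1 -70.2 size 24.7 39.1 ang 26.3 mean [700.5 -67.9  34.6] zmed 37.5 pca deg -50.62
gauge n 339 rect c 421.9 -210.6 size 65.5 514.6 ang 72.17 mean [ 630.8 -277.1   37.7] zmed 36.5 pca deg 157.24
valve n 323 rect c 410.0 114.7 size 615.3 77.2 ang 36.85 mean [618.5 270.   51.8] zmed 35.6 pca deg -141.41
```

```bash
python3 - <<'E'
import cv2
a=cv2.imread('pics/top0.png')[110:250,155:385]; cv2.imwrite('pics/z1.png',cv2.resize(a,None,fx=3.4,fy=3.4,interpolation=cv2.INTER_CUBIC))
E
```

```text
(no output)
```

View pics/z1.png

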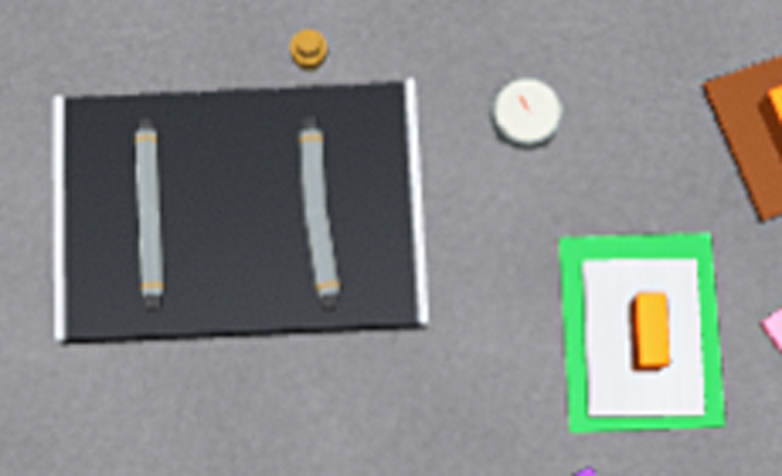

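```bash
cat >> meas.py <<'E'
def proj(name,uv,z):
    c=arm.camera_info(name); R=np.array(c['R']);t=np.array(c['t'])
    f=384/2/np.tan(np.radians(c['vertical_fov'])/2); K=np.array([[f,0,c['cx']],[0,f,c['cy']],[0,0,1]])
    uv=np.asarray(uv,float).reshape(-1,1,2)
    p=cv2.undistortPoints(uv,K,np.array([c['k1'],0,0,0,0])).reshape(-1,2)
    r=np.c_[p,np.ones(len(p))]@R; o=-R.T@t
    return o+r*((z-o[2])/r[:,2])[:,None]
def blob(m,name,z,cam='top'):
    m=cv2.morphologyEx(m.astype(np.uint8),cv2.MORPH_OPEN,np.ones((2,2)))
    n,l,s,c=cv2.connectedComponentsWithStats(m); k=1+np.argmax(s[1:,4])
    v,u=np.nonzero(l==k); q=proj(cam,np.c_[u,v],z)[:,:2]
    (cx,cy),(w,h),a=cv2.minAreaRect(q.astype(np.float32))
    e=np.linalg.svd(q-q.mean(0),full_matrices=False)[2][0]
    g=np.degrees(np.arctan2(e[1],e[0])); g=(g+90)%180-90
    print(name,len(q),'rect',round(cx,1),round(cy,1),'size',round(w,1),round(h,1),'ang',round(a,2),'mean',q.mean(0).round(1),'pca',g.round(2)); return q
E
python3 - <<'E'
from meas import *
z=np.load('pics/top0.npz'); im,d=z['im'],z['d']; P=world('top',d)
hsv=cv2.cvtColor(im,cv2.COLOR_RGB2HSV); H,S,V=[hsv[...,i].astype(int) for i in range(3)]
Z=np.where(d>0,P[...,2],-99)
g=(H>45)&(H<75)&(S>120)&box(310,375,170,245)
blob(g,'mat',4)
blob((V>150)&(S<60)&box(322,368,183,236),'padboard',18)
blob((Z>55)&(S>100)&box(333,362,185,225),'griptop',66)
blob(((H<8)|(H>172))&(S>150)&box(85,140,165,255),'tray',20)
blob((V<70)&box(172,282,125,220),'plate dark',30)
blob((V>160)&(S<50)&box(165,180,125,220),'stripL',35)
blob((V>160)&(S<50)&box(270,285,125,220),'stripR',35)
b=(V>100)
L=blob(b&box(185,212,138,207),'rodL',46);R=blob(b&box(235,265,138,207),'rodR',46)
for n,q in(('L',L),('R',R)):
  for x in range(450,640,15):
    s=q[abs(q[:,0]-x)<8]
    if len(s): print(n,x,s[:,1].mean().round(1),end=' ')
  print()
for n,b,zz in(('coup',box(235,256,115,134),50),('gauge',box(295,325,130,157),38),('valve',box(130,155,133,162),50)): blob((Z>12)&b,n,zz)
print('heights: board',np.median(Z[(V>150)&(S<60)&box(322,368,183,236)]),'rods',np.percentile(Z[(V>100)&box(185,212,138,207)],[50,90]),np.percentile(Z[(V>100)&box(235,265,138,207)],[50,90]),'plate',np.median(Z[box(210,235,150,200)]),'griptop',np.median(Z[(Z>50)&box(333,362,185,225)]))
E
```

```text
mat 961 rect 422.9 -383.9 size 189.2 149.4 ang 0.98 mean [ 430.2 -381. ] pca -0.45
padboard 1315 rect 414.9 -382.2 size 110.8 151.3 ang 89.75 mean [ 413.3 -380.7] pca -0.85
griptop 215 rect 414.5 -380.8 size 31.6 66.7 ang 89.1 mean [ 414.2 -381. ] pca -0.39
tray 2483 rect 423.0 373.4 size 222.7 125.1 ang 5.73 mean [421.7 372.9] pca 5.86
plate dark 3048 rect 578.6 3.4 size 166.2 328.5 ang 2.31 mean [601.6  16.4] pca -82.65
stripL 271 rect 538.6 174.1 size 238.0 10.1 ang 1.59 mean [542.9 174. ] pca 1.87
stripR 255 rect 551.5 -169.8 size 241.2 12.4 ang 1.85 mean [ 550.3 -169.3] pca 1.8
rodL 318 rect 539.8 85.1 size 163.6 20.8 ang 3.02 mean [536.7  85.1] pca 3.24
rodR 329 rect 536.7 -73.9 size 163.5 24.4 ang 5.76 mean [534.3 -74.6] pca 5.63
L 465 81.4 L 480 81.7 L 495 82.3 L 510 83.8 L 525 84.3 L 540 84.9 L 555 86.3 L 570 87.1 L 585 88.4 L 600 88.6 L 615 89.0 
R 450 -83.3 R 465 -82.5 R 480 -80.4 R 495 -78.4 R 510 -76.9 R 525 -74.3 R 540 -72.1 R 555 -71.6 R 570 -71.0 R 585 -70.3 R 600 -69.2 R 615 -69.1 
coup 101 rect 694.3 -68.1 size 29.6 38.3 ang 89.4 mean [695.  -68.2] pca 6.99
gauge 338 rect 631.9 -277.2 size 62.7 69.2 ang 87.91 mean [ 630.8 -277. ] pca -12.43
valve 319 rect 620.2 270.6 size 49.6 75.3 ang 87.23 mean [619.2 270.6] pca 0.17
heights: board 18.51666423396561 rods [50.76981486 55.60975472] [51.07439105 55.67070637] plate 31.056040031883406 griptop 66.15167957978765
```

The top camera shows the right rod with a visible kink towards +y; the pad will check that. The mat is at about (423,-384), the pad at (414.5,-381) with yaw about -0.4°, and the plate at about (545,2) with yaw about 1.9°. Now I move over the pad.

```bash
cat > to.py <<'E'
import sys
from h import *
from scipy.spatial.transform import Rotation as Ro
# usage: to.py x y z yawdeg  -> remaining shift in tool axes, and yaw (tool x in world)
s=arm.read_state(); R=Ro.from_quat(s['ee_rot']).as_matrix(); p=np.array(s['tcp_pos'])
yaw=np.degrees(np.arctan2(R[1,0],R[0,0]))
print('t',round(s['time_s'],2),'tcp',p.round(2),'yaw',round(yaw,2),'tool z',R[:,2].round(4),'F',np.array(s['contact_force']).round(2),'M',np.array(s['ft_torque']).round(2),'g',round(s['gripper_width'],3))
if len(sys.argv)>4:
    a=[float(v) for v in sys.argv[1:]]
    yw=np.radians(a[3]); T=np.array([[np.cos(yw),np.sin(yw),0],[np.sin(yw),-np.cos(yw),0],[0,0,-1]]).T
    rv=Ro.from_matrix(R.T@T).as_rotvec(degrees=True)
    print('now-tool shift',(R.T@(np.array(a[:3])-p)).round(2),'rotvec',rv.round(2),'target-tool shift',(T.T@(np.array(a[:3])-p)).round(2))
E
python3 -m creep '[{"rz":7.3,"z":30},{"rz":7.3,"z":35},{"rz":7.0,"z":35}]'; python3 to.py 414.5 -381 100 -0.4
```

```text
t 0.1 tcp [ 235.98 -605.09  244.17] yaw 21.3 tool z [-5.0e-04  1.8e-03 -1.0e+00] F [-0.42  0.18  0.67] M [ 0.01 -0.01 -0.02] g 0.999
now-tool shift [ 247.71 -143.65  144.48] rotvec [-1.10e-01  1.00e-02  2.17e+01] target-tool shift [ 176.95 -225.33  144.17]$[0]: bad value
```

```bash
python3 -m creep '[{"x":0,"y":0,"z":30,"rx":0,"ry":0,"rz":7.3,"gripper":1},{"x":0,"y":0,"z":35,"rx":0,"ry":0,"rz":7.3,"gripper":1},{"x":0,"y":0,"z":35,"rx":0,"ry":0,"rz":7.1,"gripper":1}]'; python3 to.py 414.5 -381 100 -0.4
```

```text
time_s: 0.48
tcp_pos: [236.5, -606.8, 144.9]
ee_rot: [1.0, -0.009, 0.001, 0.002]
contact_force: [-0.1, -0.1, 0.0]
gripper_width: 1.0
t 0.47 tcp [ 236.5  -606.83  144.91] yaw -1.09 tool z [ 0.0014 -0.0045 -1.    ] F [-0.09 -0.14  0.03] M [-0.01 -0.02 -0.03] g 1.0
now-tool shift [ 173.62 -229.37   44.13] rotvec [ 0.26 -0.08 -0.69] target-tool shift [ 176.42 -227.07   44.91]
```

```bash
python3 -m creep '[{"x":20,"y":-25,"z":0,"rx":0,"ry":0,"rz":-0.7,"gripper":1},{"x":35,"y":-45,"z":0,"rx":0,"ry":0,"rz":0,"gripper":1},{"x":35,"y":-45,"z":0,"rx":0,"ry":0,"rz":0,"gripper":1},{"x":35,"y":-45,"z":5,"rx":0,"ry":0,"rz":0,"gripper":1},{"x":30,"y":-40,"z":15,"rx":0,"ry":0,"rz":0,"gripper":1},{"x":20,"y":-26,"z":15,"rx":0,"ry":0,"rz":0,"gripper":1}]'; python3 to.py 414.5 -381 100 -0.4
```

```text
time_s: 1.23
tcp_pos: [415.5, -374.4, 102.4]
ee_rot: [1.0, -0.007, -0.001, -0.003]
contact_force: [1.7, 0.1, 0.2]
gripper_width: 0.995
t 1.23 tcp [ 415.51 -374.39  102.43] yaw -0.75 tool z [-0.0016  0.0051 -1.    ] F [1.73 0.14 0.2 ] M [-0.03 -0.01  0.01] g 0.995
now-tool shift [-0.92  6.64  2.4 ] rotvec [-0.29  0.09 -0.35] target-tool shift [-0.97  6.62  2.43]
```

```bash
python3 -m creep '[{"x":-1,"y":6.6,"z":8,"rx":-0.3,"ry":0.1,"rz":-0.4,"gripper":1},{"x":0,"y":0,"z":18,"rx":0,"ry":0,"rz":0,"gripper":1},{"x":0,"y":0,"z":18,"rx":0,"ry":0,"rz":0,"gripper":1},{"x":0,"y":0,"z":14,"rx":0,"ry":0,"rz":0,"gripper":1}]'; python3 to.py 414.5 -381 40 -0.4
```

```text
time_s: 1.72
tcp_pos: [413.8, -380.4, 40.0]
ee_rot: [1.0, -0.002, -0.001, -0.0]
contact_force: [0.2, -0.4, 0.2]
gripper_width: 1.004
t 1.73 tcp [ 413.83 -380.36   40.  ] yaw -0.25 tool z [-1.2e-03  6.0e-04 -1.0e+00] F [ 0.15 -0.39  0.15] M [-0.   -0.04  0.  ] g 1.004
now-tool shift [ 0.67  0.64 -0.  ] rotvec [-0.03  0.07  0.15] target-tool shift [0.67 0.64 0.  ]
```

```bash
python3 -m creep '[{"x":0.5,"y":0.5,"z":0,"rx":0,"ry":0,"rz":0,"gripper":0},{"x":0,"y":0,"z":0,"rx":0,"ry":0,"rz":0,"gripper":0},{"x":0,"y":0,"z":0,"rx":0,"ry":0,"rz":0,"gripper":0},{"x":0,"y":0,"z":0,"rx":0,"ry":0,"rz":0,"gripper":0},{"x":0,"y":0,"z":0,"rx":0,"ry":0,"rz":0,"gripper":0}]'; python3 to.py 414.5 -381 40 -0.4
```

```text
time_s: 2.35
tcp_pos: [413.3, -381.5, 38.9]
ee_rot: [1.0, -0.003, -0.001, -0.001]
contact_force: [0.1, -1.5, -3.2]
gripper_width: 0.345
t 2.35 tcp [ 413.33 -381.5    38.93] yaw -0.36 tool z [-0.0023  0.0016 -1.    ] F [ 0.06 -1.46 -3.23] M [-0.12 -0.01  0.02] g 0.345
now-tool shift [ 1.16 -0.51 -1.07] rotvec [-0.09  0.13  0.04] target-tool shift [ 1.16 -0.51 -1.07]
```

```bash
python3 -m creep '[{"x":0,"y":0,"z":-5,"rx":0,"ry":0,"rz":0,"gripper":0},{"x":0,"y":0,"z":-25,"rx":0,"ry":0,"rz":0,"gripper":0},{"x":0,"y":0,"z":-30,"rx":0,"ry":0,"rz":0,"gripper":0},{"x":0,"y":0,"z":-15,"rx":0,"ry":0,"rz":0,"gripper":0},{"x":0,"y":0,"z":0,"rx":0,"ry":0,"rz":-2.8,"gripper":0},{"x":0,"y":0,"z":0,"rx":0,"ry":0,"rz":-2.8,"gripper":0}]'; python3 to.py 532.5 -56 110 5.2; python3 - <<'E'
from h import *
im,d=cap('side','side1')
cv2.imwrite('pics/side1z.png',cv2.resize(im[100:300,160:400,::-1],None,fx=3,fy=3,interpolation=cv2.INTER_CUBIC))
E
```

```text
time_s: 3.1
tcp_pos: [411.8, -379.1, 114.2]
ee_rot: [0.999, 0.047, -0.003, -0.003]
contact_force: [-1.0, -0.1, -2.9]
gripper_width: 0.347
t 3.1 tcp [ 411.84 -379.13  114.15] yaw 5.43 tool z [-0.0063  0.0066 -1.    ] F [-1.03 -0.13 -2.88] M [ 0.01  0.03 -0.  ] g 0.347
now-tool shift [ 150.73 -310.22    5.54] rotvec [-0.41  0.32  0.23] target-tool shift [ 149.44 -310.86    4.15]
```

View pics/side1z.png

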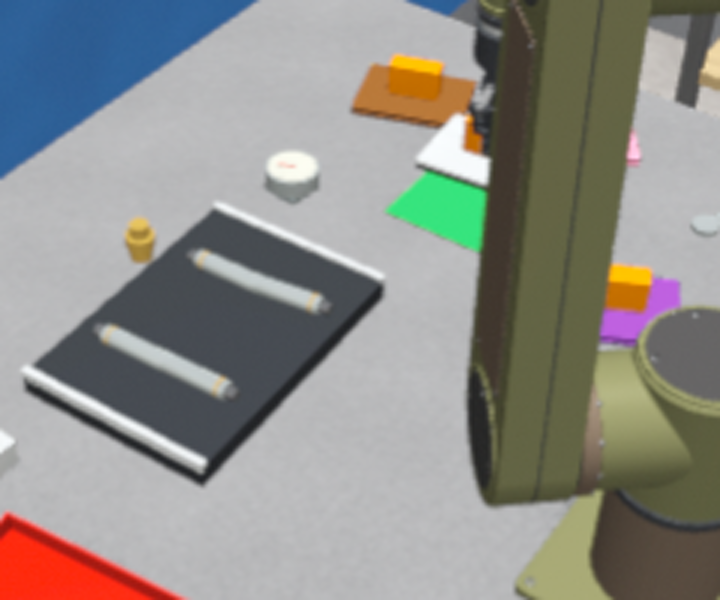

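The side view shows the pad held level above the mat, with 2.9 N of weight on the wrist. The far rod again looks kinked. Next I move above the inboard side of the right rod.

```bash
python3 -m creep '[{"x":12,"y":-25,"z":0,"rx":-0.4,"ry":0.3,"rz":0.2,"gripper":0},{"x":22,"y":-45,"z":0,"rx":0,"ry":0,"rz":0,"gripper":0},{"x":23,"y":-48,"z":0,"rx":0,"ry":0,"rz":0,"gripper":0},{"x":23,"y":-48,"z":0,"rx":0,"ry":0,"rz":0,"gripper":0},{"x":23,"y":-48,"z":0,"rx":0,"ry":0,"rz":0,"gripper":0},{"x":23,"y":-46,"z":0,"rx":0,"ry":0,"rz":0,"gripper":0},{"x":15,"y":-30,"z":0,"rx":0,"ry":0,"rz":0,"gripper":0},{"x":6,"y":-14,"z":0,"rx":0,"ry":0,"rz":0,"gripper":0},{"x":0,"y":0,"z":0,"rx":0,"ry":0,"rz":0,"gripper":0}]'; python3 to.py 532.5 -56 100 5.2
```

```text
time_s: 4.28
tcp_pos: [531.9, -53.5, 111.1]
ee_rot: [0.999, 0.042, -0.002, -0.001]
contact_force: [-0.2, 0.1, -3.4]
gripper_width: 0.347
t 4.28 tcp [531.86 -53.5  111.08] yaw 4.8 tool z [-0.005   0.0015 -1.    ] F [-0.2   0.12 -3.39] M [-0.04 -0.01 -0.01] g 0.347
now-tool shift [ 0.48  2.57 11.07] rotvec [-0.11  0.28 -0.4 ] target-tool shift [ 0.41  2.55 11.08]
```

```bash
python3 -m creep '[{"x":0.4,"y":2.5,"z":6,"rx":-0.1,"ry":0.3,"rz":-0.4,"gripper":0},{"x":0,"y":0,"z":8,"rx":0,"ry":0,"rz":0,"gripper":0},{"x":0,"y":0,"z":4,"rx":0,"ry":0,"rz":0,"gripper":0},{"x":0,"y":0,"z":0,"rx":0,"ry":0,"rz":0,"gripper":0}]'; python3 to.py 532.5 -56 90 5.2
```

```text
time_s: 4.78
tcp_pos: [530.9, -59.3, 90.8]
ee_rot: [0.999, 0.043, -0.001, 0.0]
contact_force: [0.8, 0.1, -3.4]
gripper_width: 0.343
t 4.78 tcp [530.88 -59.33  90.76] yaw 4.95 tool z [-1.6e-03 -4.0e-04 -1.0e+00] F [ 0.79  0.14 -3.38] M [-0.02  0.07  0.05] g 0.343
now-tool shift [ 1.9  -3.18  0.76] rotvec [ 0.02  0.1  -0.25] target-tool shift [ 1.92 -3.17  0.76]
```

```bash
python3 -m creep '[{"x":1,"y":-3,"z":1,"rx":0,"ry":0,"rz":-0.2,"gripper":0}]'; python3 -m creep '[{"x":0,"y":0,"z":0.8,"rx":0,"ry":0,"rz":0,"gripper":0}]';python3 to.py 532.5 -56 87 5.2
```

```text
time_s: 4.9
tcp_pos: [531.7, -56.6, 89.8]
ee_rot: [0.999, 0.045, -0.001, 0.0]
contact_force: [-0.1, -0.3, -3.3]
gripper_width: 0.345
time_s: 5.03
tcp_pos: [531.8, -56.4, 89.1]
ee_rot: [0.999, 0.045, -0.001, 0.0]
contact_force: [-0.3, 0.2, -3.2]
gripper_width: 0.343
t 5.03 tcp [531.83 -56.45  89.09] yaw 5.13 tool z [-1.2e-03 -5.0e-04 -1.0e+00] F [-0.31  0.25 -3.21] M [ 0.01 -0.   -0.01] g 0.343
now-tool shift [ 0.71 -0.39  2.09] rotvec [ 0.02  0.07 -0.07] target-tool shift [ 0.71 -0.38  2.09]
```

```bash
python3 -m creep '[{"x":0,"y":0,"z":0.8,"rx":0,"ry":0,"rz":0,"gripper":0}]'; python3 -m creep '[{"x":0,"y":0,"z":0.5,"rx":0,"ry":0,"rz":0,"gripper":0}]'; python3 -m creep '[{"x":0,"y":0,"z":0.5,"rx":0,"ry":0,"rz":0,"gripper":0}]'
```

```text
time_s: 5.15
tcp_pos: [532.0, -56.4, 88.5]
ee_rot: [0.999, 0.045, -0.0, 0.0]
contact_force: [-0.2, -0.2, -3.9]
gripper_width: 0.345
time_s: 5.28
tcp_pos: [532.1, -56.3, 88.1]
ee_rot: [0.999, 0.045, -0.0, 0.0]
contact_force: [0.5, 0.1, -3.9]
gripper_width: 0.344
time_s: 5.4
tcp_pos: [532.2, -56.3, 87.6]
ee_rot: [0.999, 0.045, -0.0, 0.0]
contact_force: [-0.9, -0.2, -4.3]
gripper_width: 0.343
```

```bash
python3 -m creep '[{"x":0,"y":0,"z":0.4,"rx":0,"ry":0,"rz":0,"gripper":0}]'; python3 -m creep '[{"x":0,"y":0,"z":0.4,"rx":0,"ry":0,"rz":0,"gripper":0}]'
```

```text
time_s: 5.52
tcp_pos: [532.2, -56.3, 87.2]
ee_rot: [0.999, 0.045, -0.0, 0.0]
contact_force: [0.5, -0.2, -3.3]
gripper_width: 0.341
time_s: 5.65
tcp_pos: [532.3, -56.3, 86.9]
ee_rot: [0.999, 0.045, -0.0, 0.0]
contact_force: [1.4, 0.5, -1.7]
gripper_width: 0.342
```

```bash
python3 -m creep '[{"x":0,"y":0,"z":0.4,"rx":0,"ry":0,"rz":0,"gripper":0}]'; python3 to.py 532.5 -56 87 5.2
```

```text
time_s: 5.78
tcp_pos: [532.3, -56.3, 86.8]
ee_rot: [0.999, 0.045, -0.0, 0.0]
contact_force: [-1.2, 0.3, -0.2]
gripper_width: 0.343
t 5.78 tcp [532.34 -56.34  86.83] yaw 5.16 tool z [-2.e-04 -9.e-04 -1.e+00] F [-1.18  0.28 -0.22] M [-0.06  0.37 -0.04] g 0.343
now-tool shift [ 0.19 -0.32 -0.17] rotvec [ 0.05  0.01 -0.04] target-tool shift [ 0.19 -0.32 -0.17]
```

```bash
python3 -m creep '[{"x":0,"y":0,"z":0.5,"rx":0,"ry":0,"rz":0,"gripper":0}]'; python3 -m creep '[{"x":0,"y":2,"z":0,"rx":0,"ry":0,"rz":0,"gripper":0}]';python3 -m creep '[{"x":0,"y":2,"z":0,"rx":0,"ry":0,"rz":0,"gripper":0}]'; python3 to.py 532.5 -56 87 5.2
```

```text
time_s: 5.9
tcp_pos: [532.4, -56.4, 86.8]
ee_rot: [0.999, 0.045, -0.0, 0.0]
contact_force: [-2.4, -0.8, 0.9]
gripper_width: 0.34
time_s: 6.02
tcp_pos: [532.6, -58.3, 87.0]
ee_rot: [0.999, 0.045, -0.0, 0.0]
contact_force: [-2.1, 0.7, -0.3]
gripper_width: 0.343
time_s: 6.15
tcp_pos: [532.8, -60.3, 87.3]
ee_rot: [0.999, 0.045, -0.0, 0.0]
contact_force: [-1.9, 1.1, 0.8]
gripper_width: 0.346
t 6.15 tcp [532.8  -60.3   87.29] yaw 5.17 tool z [-5.e-04 -5.e-04 -1.e+00] F [-1.94  1.07  0.79] M [ 0.09  0.43 -0.05] g 0.346
now-tool shift [ 0.09 -4.31  0.29] rotvec [ 0.03  0.03 -0.03] target-tool shift [ 0.09 -4.31  0.29]
```

```bash
for i in 1; do python3 -m creep '[{"x":0,"y":3,"z":0.2,"rx":0,"ry":0,"rz":0,"gripper":0}]'; python3 -m creep '[{"x":0,"y":3,"z":0.2,"rx":0,"ry":0,"rz":0,"gripper":0}]';python3 -m creep '[{"x":0,"y":3,"z":0.2,"rx":0,"ry":0,"rz":0,"gripper":0}]';done
```

```text
time_s: 6.28
tcp_pos: [533.2, -63.4, 87.7]
ee_rot: [0.999, 0.045, -0.0, 0.0]
contact_force: [-3.9, 1.6, 5.5]
gripper_width: 0.345
time_s: 6.4
tcp_pos: [533.6, -66.6, 88.1]
ee_rot: [0.999, 0.045, -0.0, 0.0]
contact_force: [-4.7, 0.8, 5.6]
gripper_width: 0.341
time_s: 6.52
tcp_pos: [533.9, -69.8, 88.5]
ee_rot: [0.999, 0.045, -0.0, 0.0]
contact_force: [-5.1, 1.5, 4.4]
gripper_width: 0.343
```

```bash
python3 -m creep '[{"x":-0.2,"y":3,"z":0,"rx":0,"ry":0,"rz":0,"gripper":0}]'; python3 -m creep '[{"x":-0.2,"y":3,"z":0,"rx":0,"ry":0,"rz":0,"gripper":0}]';python3 -m creep '[{"x":-0.2,"y":3,"z":0.1,"rx":0,"ry":0,"rz":0,"gripper":0}]';python3 to.py 532.5 -56 87 5.2
```

```text
time_s: 6.65
tcp_pos: [534.2, -73.2, 89.0]
ee_rot: [0.999, 0.045, -0.0, 0.0]
contact_force: [-3.0, 0.3, 2.7]
gripper_width: 0.342
time_s: 6.78
tcp_pos: [534.5, -76.5, 89.3]
ee_rot: [0.999, 0.045, 0.0, 0.0]
contact_force: [-2.7, 1.0, 4.2]
gripper_width: 0.345
time_s: 6.9
tcp_pos: [534.9, -79.9, 89.6]
ee_rot: [0.999, 0.045, 0.0, 0.0]
contact_force: [-3.4, 1.3, 5.1]
gripper_width: 0.343
t 6.9 tcp [534.88 -79.91  89.58] yaw 5.16 tool z [ 9.e-04 -9.e-04 -1.e+00] F [-3.4   1.34  5.13] M [ 0.21  0.65 -0.05] g 0.343
now-tool shift [ -0.22 -24.03   2.55] rotvec [ 0.06 -0.05 -0.04] target-tool shift [ -0.2  -24.03   2.58]
```

Force is a steady 6–9 N and the pad is rising, so I continue.

```bash
python3 -m creep '[{"x":-0.2,"y":3,"z":0.1,"rx":0,"ry":0,"rz":0,"gripper":0}]'; python3 -m creep '[{"x":-0.2,"y":3,"z":0.2,"rx":0,"ry":0,"rz":0,"gripper":0}]';python3 -m creep '[{"x":-0.2,"y":3,"z":0.2,"rx":0,"ry":0,"rz":0,"gripper":0}]';python3 -m creep '[{"x":-0.2,"y":3,"z":0.3,"rx":0,"ry":0,"rz":0,"gripper":0}]'
```

```text
time_s: 7.02
tcp_pos: [535.2, -83.3, 89.8]
ee_rot: [0.999, 0.045, 0.001, 0.001]
contact_force: [-3.0, 0.8, 5.4]
gripper_width: 0.345
time_s: 7.15
tcp_pos: [535.5, -86.7, 90.0]
ee_rot: [0.999, 0.045, 0.001, 0.001]
contact_force: [-2.9, 0.2, 4.9]
gripper_width: 0.34
time_s: 7.28
tcp_pos: [535.9, -90.2, 90.1]
ee_rot: [0.999, 0.045, 0.001, 0.001]
contact_force: [-3.1, -0.2, 4.9]
gripper_width: 0.343
time_s: 7.4
tcp_pos: [536.2, -93.7, 90.2]
ee_rot: [0.999, 0.045, 0.002, 0.001]
contact_force: [-3.1, 0.2, 5.0]
gripper_width: 0.344
```

```bash
python3 -m creep '[{"x":-0.2,"y":3,"z":0.4,"rx":0,"ry":0,"rz":0,"gripper":0}]'; python3 -m creep '[{"x":-0.2,"y":3,"z":0.5,"rx":0,"ry":0,"rz":0,"gripper":0}]';python3 -m creep '[{"x":-0.2,"y":3,"z":0.6,"rx":0,"ry":0,"rz":0,"gripper":0}]';python3 to.py 532.5 -56 87 5.2
```

```text
time_s: 7.52
tcp_pos: [536.6, -97.3, 90.2]
ee_rot: [0.999, 0.045, 0.002, 0.002]
contact_force: [-3.8, -0.8, 5.2]
gripper_width: 0.348
time_s: 7.65
tcp_pos: [536.9, -101.0, 90.1]
ee_rot: [0.999, 0.045, 0.002, 0.002]
contact_force: [-2.7, -0.4, 5.7]
gripper_width: 0.341
time_s: 7.78
tcp_pos: [537.3, -104.8, 90.0]
ee_rot: [0.999, 0.045, 0.002, 0.003]
contact_force: [-2.9, -0.1, 4.8]
gripper_width: 0.344
t 7.78 tcp [ 537.34 -104.78   90.03] yaw 5.2 tool z [ 0.0052 -0.0057 -1.    ] F [-2.91 -0.11  4.75] M [0.01 0.7  0.03] g 0.344
now-tool shift [ -0.41 -49.04   2.72] rotvec [ 0.35 -0.27  0.  ] target-tool shift [ -0.4  -49.02   3.03]
```

```bash
python3 -m creep '[{"x":-0.2,"y":3,"z":0.6,"rx":0.1,"ry":-0.1,"rz":0,"gripper":0}]'; python3 -m creep '[{"x":-0.2,"y":3,"z":0.7,"rx":0.1,"ry":-0.1,"rz":0,"gripper":0}]';python3 -m creep '[{"x":-0.2,"y":3,"z":0.8,"rx":0.1,"ry":-0.1,"rz":0,"gripper":0}]';python3 to.py 532.5 -56 87 5.2
```

```text
time_s: 7.9
tcp_pos: [537.7, -108.5, 89.8]
ee_rot: [0.999, 0.046, 0.002, 0.003]
contact_force: [-3.8, -0.6, 4.1]
gripper_width: 0.339
time_s: 8.02
tcp_pos: [538.1, -112.3, 89.5]
ee_rot: [0.999, 0.046, 0.001, 0.002]
contact_force: [-3.1, -0.5, 5.2]
gripper_width: 0.348
time_s: 8.15
tcp_pos: [538.6, -116.0, 89.1]
ee_rot: [0.999, 0.046, 0.001, 0.002]
contact_force: [-3.6, -1.0, 5.2]
gripper_width: 0.341
t 8.15 tcp [ 538.58 -116.02   89.14] yaw 5.23 tool z [ 0.0018 -0.004  -1.    ] F [-3.64 -0.97  5.25] M [-0.13  0.6   0.04] g 0.341
now-tool shift [ -0.59 -60.33   1.89] rotvec [ 0.24 -0.08  0.03] target-tool shift [ -0.62 -60.32   2.14]
```

```bash
python3 -m creep '[{"x":-0.2,"y":3,"z":0.8,"rx":0.1,"ry":0,"rz":0,"gripper":0}]'; python3 -m creep '[{"x":-0.2,"y":3,"z":0.8,"rx":0.1,"ry":0,"rz":0,"gripper":0}]';python3 -m creep '[{"x":-0.2,"y":3,"z":0.8,"rx":0.1,"ry":0,"rz":0,"gripper":0}]';python3 to.py 532.5 -56 87 5.2
```

```text
time_s: 8.28
tcp_pos: [539.0, -119.8, 88.7]
ee_rot: [0.999, 0.046, 0.001, 0.002]
contact_force: [-2.8, -0.5, 4.5]
gripper_width: 0.342
time_s: 8.4
tcp_pos: [539.3, -123.6, 88.2]
ee_rot: [0.999, 0.046, 0.001, 0.001]
contact_force: [-3.5, -1.0, 3.4]
gripper_width: 0.341
time_s: 8.52
tcp_pos: [539.7, -127.3, 87.7]
ee_rot: [0.999, 0.046, 0.002, 0.001]
contact_force: [-2.4, -2.1, 4.8]
gripper_width: 0.345
t 8.53 tcp [ 539.7  -127.3    87.65] yaw 5.25 tool z [ 0.0032 -0.0017 -1.    ] F [-2.38 -2.07  4.75] M [-0.12  0.52  0.03] g 0.345
now-tool shift [ -0.64 -71.66   0.51] rotvec [ 0.11 -0.18  0.05] target-tool shift [ -0.7  -71.66   0.65]
```

```bash
python3 -m creep '[{"x":-0.2,"y":2.5,"z":0.7,"rx":0,"ry":-0.1,"rz":0,"gripper":0}]'; python3 -m creep '[{"x":-0.2,"y":2.5,"z":0.7,"rx":0,"ry":-0.1,"rz":0,"gripper":0}]';python3 -m creep '[{"x":-0.2,"y":0,"z":0.1,"rx":0,"ry":0,"rz":0,"gripper":0}]';python3 -m creep '[{"x":-0.2,"y":0,"z":0.1,"rx":0,"ry":0,"rz":0,"gripper":0}]';python3 to.py 532.5 -56 87 5.2
```

```text
time_s: 8.65
tcp_pos: [540.1, -130.4, 87.2]
ee_rot: [0.999, 0.046, 0.001, 0.001]
contact_force: [-2.5, -0.3, 5.2]
gripper_width: 0.344
time_s: 8.78
tcp_pos: [540.5, -133.3, 86.9]
ee_rot: [0.999, 0.046, 0.001, 0.002]
contact_force: [-3.0, -0.6, 7.7]
gripper_width: 0.346
time_s: 8.9
tcp_pos: [540.5, -133.6, 86.9]
ee_rot: [0.999, 0.045, 0.001, 0.001]
contact_force: [-2.7, 0.5, 3.7]
gripper_width: 0.342
time_s: 9.02
tcp_pos: [540.4, -133.5, 86.9]
ee_rot: [0.999, 0.045, 0.001, 0.001]
contact_force: [-1.6, -0.2, 4.7]
gripper_width: 0.341
t 9.03 tcp [ 540.44 -133.55   86.87] yaw 5.2 tool z [ 0.0019 -0.0025 -1.    ] F [-1.63 -0.2   4.71] M [0.23 0.57 0.01] g 0.341
now-tool shift [ -0.88 -77.95  -0.34] rotvec [ 0.15 -0.09  0.  ] target-tool shift [ -0.88 -77.95  -0.13]
```

The pad rose about 3.4 mm at mid-roll and came back down: the right rod is bent. I lift and go to the left rod.

```bash
python3 -m creep '[{"x":0,"y":0,"z":-2,"rx":0,"ry":0,"rz":0,"gripper":0},{"x":0,"y":0,"z":-8,"rx":0,"ry":0,"rz":0,"gripper":0},{"x":0,"y":0,"z":-15,"rx":0,"ry":0,"rz":1.1,"gripper":0},{"x":0,"y":-5,"z":0,"rx":0,"ry":0,"rz":1.1,"gripper":0}]'; python3 to.py 539 66 110 3.0
```

```text
time_s: 9.52
tcp_pos: [538.6, -127.4, 109.9]
ee_rot: [1.0, 0.025, -0.0, 0.0]
contact_force: [0.0, -0.3, -3.5]
gripper_width: 0.344
t 9.53 tcp [ 538.63 -127.4   109.87] yaw 2.83 tool z [-7.e-04 -4.e-04 -1.e+00] F [ 0.   -0.34 -3.52] M [ 0.03 -0.08  0.02] g 0.344
now-tool shift [   9.93 -193.14   -0.22] rotvec [ 0.02  0.04 -0.17] target-tool shift [ 1.0490e+01 -1.9311e+02 -1.3000e-01]
```

```bash
python3 -m creep '[{"x":2,"y":-25,"z":0,"rx":0,"ry":0,"rz":-0.2,"gripper":0},{"x":2,"y":-45,"z":0,"rx":0,"ry":0,"rz":0,"gripper":0},{"x":2,"y":-45,"z":0,"rx":0,"ry":0,"rz":0,"gripper":0},{"x":2,"y":-45,"z":0,"rx":0,"ry":0,"rz":0,"gripper":0},{"x":2,"y":-25,"z":0,"rx":0,"ry":0,"rz":0,"gripper":0},{"x":0,"y":-5,"z":0,"rx":0,"ry":0,"rz":0,"gripper":0},{"x":0,"y":0,"z":0,"rx":0,"ry":0,"rz":0,"gripper":0}]'; python3 to.py 539 66 92 3.0
python3 - <<'E'
from h import *
im,d=cap('side','side2')
cv2.imwrite('pics/side2z.png',cv2.resize(im[120:300,130:370,::-1],None,fx=3,fy=3,interpolation=cv2.INTER_CUBIC))
E
```

```text
time_s: 10.4
tcp_pos: [538.2, 69.8, 110.0]
ee_rot: [1.0, 0.024, 0.001, 0.0]
contact_force: [-0.5, 0.6, -3.8]
gripper_width: 0.349
t 10.4 tcp [538.18  69.79 110.  ] yaw 2.74 tool z [ 1.2e-03 -2.0e-04 -1.0e+00] F [-0.46  0.56 -3.84] M [0.02 0.04 0.01] g 0.349
now-tool shift [ 0.61  3.82 18.  ] rotvec [ 0.02 -0.07 -0.26] target-tool shift [ 0.62  3.82 18.  ]
```

View pics/side2z.png

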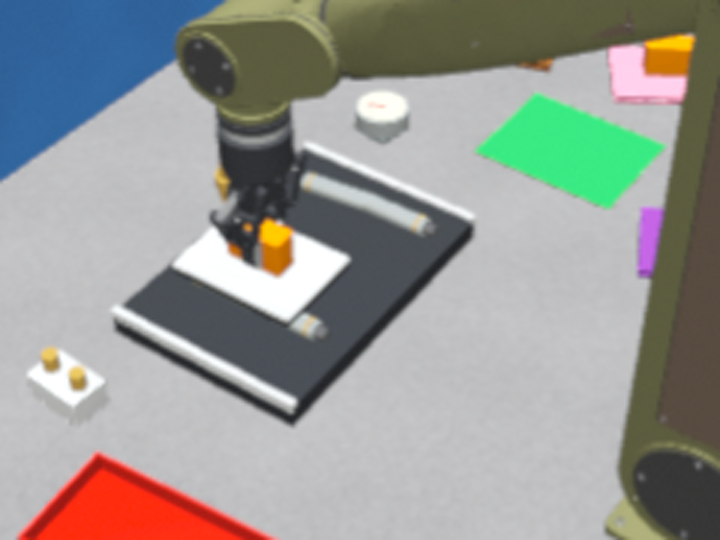

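The side view shows the right rod rolled out towards its strip and the kink now bowing to the other side. The pad is above the left rod. Next I descend.

```bash
python3 -m creep '[{"x":0.6,"y":3.5,"z":8,"rx":0,"ry":0,"rz":-0.3,"gripper":0},{"x":0,"y":0,"z":8,"rx":0,"ry":0,"rz":0,"gripper":0},{"x":0,"y":0,"z":3,"rx":0,"ry":0,"rz":0,"gripper":0},{"x":0,"y":0,"z":0,"rx":0,"ry":0,"rz":0,"gripper":0}]'; python3 to.py 539 66 88.3 3.0
```

```text
time_s: 10.95
tcp_pos: [538.8, 63.1, 88.9]
ee_rot: [1.0, 0.024, -0.0, 0.0]
contact_force: [0.5, 0.2, -4.0]
gripper_width: 0.342
t 10.95 tcp [538.75  63.11  88.87] yaw 2.79 tool z [-2.e-04 -6.e-04 -1.e+00] F [ 0.52  0.16 -4.03] M [ 0.04  0.04 -0.01] g 0.342
now-tool shift [ 0.39 -2.87  0.57] rotvec [ 0.04  0.01 -0.21] target-tool shift [ 0.4  -2.87  0.57]
```

```bash
python3 -m creep '[{"x":0.2,"y":-2,"z":0.6,"rx":0,"ry":0,"rz":-0.2,"gripper":0}]'; python3 -m creep '[{"x":0,"y":0,"z":0.5,"rx":0,"ry":0,"rz":0,"gripper":0}]'; python3 -m creep '[{"x":0,"y":0,"z":0.5,"rx":0,"ry":0,"rz":0,"gripper":0}]'; python3 -m creep '[{"x":0,"y":0,"z":0.4,"rx":0,"ry":0,"rz":0,"gripper":0}]'
```

```text
time_s: 11.08
tcp_pos: [539.0, 65.0, 88.3]
ee_rot: [1.0, 0.026, -0.0, 0.0]
contact_force: [0.7, 0.1, -3.1]
gripper_width: 0.349
time_s: 11.2
tcp_pos: [539.1, 65.2, 88.0]
ee_rot: [1.0, 0.026, 0.0, 0.0]
contact_force: [0.0, 0.3, -3.7]
gripper_width: 0.341
time_s: 11.32
tcp_pos: [539.3, 65.3, 87.6]
ee_rot: [1.0, 0.026, 0.0, 0.0]
contact_force: [0.3, -0.3, -3.4]
gripper_width: 0.346
time_s: 11.45
tcp_pos: [539.4, 65.4, 87.4]
ee_rot: [1.0, 0.026, 0.001, 0.0]
contact_force: [0.5, 0.3, -2.6]
gripper_width: 0.343
```

```bash
python3 -m creep '[{"x":0,"y":0,"z":0.4,"rx":0,"ry":0,"rz":0,"gripper":0}]'; python3 -m creep '[{"x":0,"y":0,"z":0.4,"rx":0,"ry":0,"rz":0,"gripper":0}]'; python3 to.py 539 66 88.3 3.0
```

```text
time_s: 11.58
tcp_pos: [539.4, 65.4, 87.0]
ee_rot: [1.0, 0.026, 0.001, 0.0]
contact_force: [-0.1, 0.2, -2.3]
gripper_width: 0.342
time_s: 11.7
tcp_pos: [539.5, 65.4, 86.9]
ee_rot: [1.0, 0.026, 0.001, 0.0]
contact_force: [-0.6, 0.1, -1.2]
gripper_width: 0.344
t 11.7 tcp [539.49  65.43  86.95] yaw 3.02 tool z [ 1.2e-03 -5.0e-04 -1.0e+00] F [-0.61  0.09 -1.22] M [0.02 0.27 0.05] g 0.344
now-tool shift [-0.46 -0.59 -1.35] rotvec [ 0.03 -0.07  0.02] target-tool shift [-0.46 -0.59 -1.35]
```

```bash
python3 -m creep '[{"x":0,"y":0,"z":0.5,"rx":0,"ry":0,"rz":0,"gripper":0}]'; python3 -m creep '[{"x":0,"y":0,"z":0.5,"rx":0,"ry":0,"rz":0,"gripper":0}]'; python3 -m creep '[{"x":-0.1,"y":-2,"z":0.3,"rx":0,"ry":0,"rz":0,"gripper":0}]'; python3 -m creep '[{"x":-0.1,"y":-3,"z":0.2,"rx":0,"ry":0,"rz":0,"gripper":0}]'; python3 to.py 539 66 88.3 3.0
```

```text
time_s: 11.82
tcp_pos: [539.5, 65.4, 86.9]
ee_rot: [1.0, 0.026, 0.0, 0.0]
contact_force: [-1.0, -0.9, 1.1]
gripper_width: 0.343
time_s: 11.95
tcp_pos: [539.6, 65.4, 86.9]
ee_rot: [1.0, 0.026, 0.0, 0.0]
contact_force: [-2.2, -0.1, 1.9]
gripper_width: 0.344
time_s: 12.08
tcp_pos: [539.4, 67.4, 86.9]
ee_rot: [1.0, 0.026, 0.0, 0.0]
contact_force: [-1.5, 0.2, 1.0]
gripper_width: 0.344
time_s: 12.2
tcp_pos: [539.3, 70.5, 86.9]
ee_rot: [1.0, 0.026, 0.0, 0.0]
contact_force: [-1.9, -0.3, 1.8]
gripper_width: 0.343
t 12.2 tcp [539.25  70.49  86.86] yaw 3.01 tool z [ 1.e-03 -6.e-04 -1.e+00] F [-1.94 -0.32  1.81] M [-0.02  0.46  0.01] g 0.343
now-tool shift [-0.49  4.47 -1.44] rotvec [ 0.03 -0.05  0.01] target-tool shift [-0.49  4.47 -1.44]
```

```bash
python3 -m creep '[{"x":-0.1,"y":-3,"z":0.3,"rx":0,"ry":0,"rz":0,"gripper":0}]'; python3 -m creep '[{"x":-0.1,"y":-3.5,"z":0.3,"rx":0,"ry":0,"rz":0,"gripper":0}]'; python3 -m creep '[{"x":-0.1,"y":-3.5,"z":0.3,"rx":0,"ry":0,"rz":0,"gripper":0}]'; python3 -m creep '[{"x":-0.1,"y":-3.5,"z":0.3,"rx":0,"ry":0,"rz":0,"gripper":0}]'; python3 to.py 539 66 88.3 3.0
```

```text
time_s: 12.32
tcp_pos: [539.1, 73.7, 86.9]
ee_rot: [1.0, 0.026, 0.001, 0.0]
contact_force: [-2.0, -1.1, 2.2]
gripper_width: 0.343
time_s: 12.45
tcp_pos: [538.9, 77.5, 86.9]
ee_rot: [1.0, 0.026, 0.001, 0.0]
contact_force: [-2.0, 0.3, 3.3]
gripper_width: 0.344
time_s: 12.58
tcp_pos: [538.7, 81.3, 86.8]
ee_rot: [1.0, 0.026, 0.001, 0.0]
contact_force: [-3.8, -1.6, 3.9]
gripper_width: 0.342
time_s: 12.7
tcp_pos: [538.5, 85.1, 86.8]
ee_rot: [1.0, 0.026, 0.001, 0.0]
contact_force: [-3.7, -0.7, 3.8]
gripper_width: 0.343
t 12.7 tcp [538.47  85.09  86.81] yaw 3.02 tool z [ 1.5e-03 -5.0e-04 -1.0e+00] F [-3.69 -0.73  3.81] M [-0.07  0.79 -0.01] g 0.343
now-tool shift [-0.48 19.1  -1.47] rotvec [ 0.04 -0.08  0.02] target-tool shift [-0.47 19.09 -1.49]
```

```bash
python3 -m creep '[{"x":-0.1,"y":-3.5,"z":0.2,"rx":0,"ry":0,"rz":0,"gripper":0}]'; python3 -m creep '[{"x":-0.1,"y":-3.5,"z":0.2,"rx":0,"ry":0,"rz":0,"gripper":0}]'; python3 -m creep '[{"x":-0.1,"y":-3.5,"z":0.2,"rx":0,"ry":0,"rz":0,"gripper":0}]'; python3 -m creep '[{"x":-0.1,"y":-3.5,"z":0.2,"rx":0,"ry":0,"rz":0,"gripper":0}]'; python3 -m creep '[{"x":-0.1,"y":-3.5,"z":0.2,"rx":0,"ry":0,"rz":0,"gripper":0}]'; python3 to.py 539 66 88.3 3.0
```

```text
time_s: 12.82
tcp_pos: [538.2, 88.9, 86.8]
ee_rot: [1.0, 0.026, 0.001, 0.0]
contact_force: [-3.0, 0.2, 4.3]
gripper_width: 0.343
time_s: 12.95
tcp_pos: [538.1, 92.7, 86.8]
ee_rot: [1.0, 0.026, 0.001, 0.0]
contact_force: [-2.1, -0.0, 4.3]
gripper_width: 0.346
time_s: 13.08
tcp_pos: [537.9, 96.4, 86.8]
ee_rot: [1.0, 0.026, 0.001, 0.0]
contact_force: [-2.5, -0.3, 5.0]
gripper_width: 0.346
time_s: 13.2
tcp_pos: [537.6, 100.2, 86.8]
ee_rot: [1.0, 0.026, 0.001, 0.0]
contact_force: [-2.8, -0.9, 5.8]
gripper_width: 0.344
time_s: 13.32
tcp_pos: [537.4, 103.9, 86.8]
ee_rot: [1.0, 0.026, 0.001, 0.0]
contact_force: [-2.8, -0.8, 4.7]
gripper_width: 0.346
t 13.32 tcp [537.44 103.9   86.83] yaw 3.04 tool z [ 2.4e-03 -7.0e-04 -1.0e+00] F [-2.81 -0.82  4.74] M [-0.14  0.89  0.02] g 0.346
now-tool shift [-0.45 37.93 -1.44] rotvec [ 0.04 -0.13  0.04] target-tool shift [-0.43 37.93 -1.47]
```

The pad stays level at 86.8 mm, so this rod is straight. I finish the half turn, ending at y about 136.

```bash
python3 -m creep '[{"x":-0.1,"y":-3.5,"z":0.2,"rx":0,"ry":0,"rz":0,"gripper":0}]'; python3 -m creep '[{"x":-0.1,"y":-3.5,"z":0.1,"rx":0,"ry":0,"rz":0,"gripper":0}]'; python3 -m creep '[{"x":-0.1,"y":-3.5,"z":0.1,"rx":0,"ry":0,"rz":0,"gripper":0}]'; python3 -m creep '[{"x":-0.1,"y":-3.5,"z":0.1,"rx":0,"ry":0,"rz":0,"gripper":0}]'; python3 -m creep '[{"x":-0.1,"y":-3.5,"z":0.2,"rx":0,"ry":0,"rz":0,"gripper":0}]'; python3 to.py 539 66 88.3 3.0
```

```text
time_s: 13.45
tcp_pos: [537.3, 107.6, 86.8]
ee_rot: [1.0, 0.027, 0.001, 0.0]
contact_force: [-2.9, -0.7, 4.6]
gripper_width: 0.342
time_s: 13.58
tcp_pos: [537.0, 111.3, 86.8]
ee_rot: [1.0, 0.026, 0.001, 0.0]
contact_force: [-2.0, -0.8, 4.3]
gripper_width: 0.347
time_s: 13.7
tcp_pos: [536.8, 115.1, 86.8]
ee_rot: [1.0, 0.026, 0.001, 0.0]
contact_force: [-3.1, -0.1, 4.7]
gripper_width: 0.344
time_s: 13.82
tcp_pos: [536.6, 118.8, 86.8]
ee_rot: [1.0, 0.026, 0.002, 0.0]
contact_force: [-2.0, -1.1, 5.2]
gripper_width: 0.345
time_s: 13.95
tcp_pos: [536.4, 122.6, 86.8]
ee_rot: [1.0, 0.026, 0.002, 0.0]
contact_force: [-2.8, -0.3, 5.6]
gripper_width: 0.34
t 13.95 tcp [536.39 122.56  86.79] yaw 3.03 tool z [ 3.2e-03 -9.0e-04 -1.0e+00] F [-2.84 -0.3   5.64] M [-0.22  0.9  -0.02] g 0.34
now-tool shift [-0.38 56.62 -1.45] rotvec [ 0.06 -0.18  0.03] target-tool shift [-0.35 56.62 -1.51]
```

```bash
python3 -m creep '[{"x":-0.1,"y":-3.5,"z":0.1,"rx":0,"ry":0,"rz":0,"gripper":0}]'; python3 -m creep '[{"x":-0.1,"y":-3.5,"z":0.1,"rx":0,"ry":0,"rz":0,"gripper":0}]'; python3 -m creep '[{"x":-0.1,"y":-3,"z":0.2,"rx":0,"ry":0,"rz":0,"gripper":0}]'; python3 -m creep '[{"x":-0.1,"y":-2,"z":0.2,"rx":0,"ry":0,"rz":0,"gripper":0}]';python3 -m creep '[{"x":0,"y":-0.5,"z":0.2,"rx":0,"ry":0,"rz":0,"gripper":0},{"x":0,"y":0,"z":0.2,"rx":0,"ry":0,"rz":0,"gripper":0}]'; python3 to.py 539 66 88.3 3.0
```

```text
time_s: 14.08
tcp_pos: [536.2, 126.3, 86.8]
ee_rot: [1.0, 0.026, 0.002, 0.0]
contact_force: [-2.5, -0.4, 5.2]
gripper_width: 0.341
time_s: 14.2
tcp_pos: [536.0, 130.0, 86.8]
ee_rot: [1.0, 0.026, 0.002, 0.001]
contact_force: [-2.3, -1.1, 4.8]
gripper_width: 0.341
time_s: 14.32
tcp_pos: [535.8, 133.3, 86.8]
ee_rot: [1.0, 0.026, 0.002, 0.001]
contact_force: [-3.3, -0.2, 5.8]
gripper_width: 0.343
time_s: 14.45
tcp_pos: [535.7, 135.5, 86.8]
ee_rot: [1.0, 0.026, 0.002, 0.001]
contact_force: [-2.8, -1.3, 5.7]
gripper_width: 0.346
time_s: 14.7
tcp_pos: [535.6, 136.5, 86.8]
ee_rot: [1.0, 0.027, 0.002, 0.001]
contact_force: [-3.6, 0.2, 6.7]
gripper_width: 0.342
t 14.7 tcp [535.62 136.51  86.78] yaw 3.05 tool z [ 0.0036 -0.0012 -1.    ] F [-3.6   0.17  6.66] M [-0.26  0.97 -0.09] g 0.342
now-tool shift [-0.37 70.59 -1.42] rotvec [ 0.08 -0.2   0.05] target-tool shift [-0.31 70.59 -1.52]
```

```bash
python3 -m creep '[{"x":0,"y":0,"z":-2,"rx":0,"ry":0,"rz":0,"gripper":0},{"x":0,"y":0,"z":-8,"rx":0,"ry":0,"rz":0,"gripper":0},{"x":0,"y":0,"z":-15,"rx":0,"ry":0,"rz":1.2,"gripper":0},{"x":0,"y":5,"z":-5,"rx":0,"ry":0,"rz":1.2,"gripper":0}]'; python3 to.py 423 -383 115 0.6; python3 - <<'E'
from meas import *
im,d=cap('side','side3')
cv2.imwrite('pics/side3z.png',cv2.resize(im[100:300,130:400,::-1],None,fx=2.8,fy=2.8,interpolation=cv2.INTER_CUBIC))
E
```

```text
time_s: 15.2
tcp_pos: [534.5, 131.7, 115.0]
ee_rot: [1.0, 0.005, 0.001, 0.001]
contact_force: [1.0, -0.2, -2.6]
gripper_width: 0.343
t 15.2 tcp [534.54 131.73 114.99] yaw 0.52 tool z [ 0.0023 -0.001  -1.    ] F [ 1.03 -0.18 -2.59] M [-0.05  0.    0.03] g 0.343
now-tool shift [-1.1621e+02  5.1369e+02  2.7000e-01] rotvec [ 0.06 -0.13 -0.08] target-tool shift [-1.1692e+02  5.1353e+02 -1.0000e-02]
```

View pics/side3z.png

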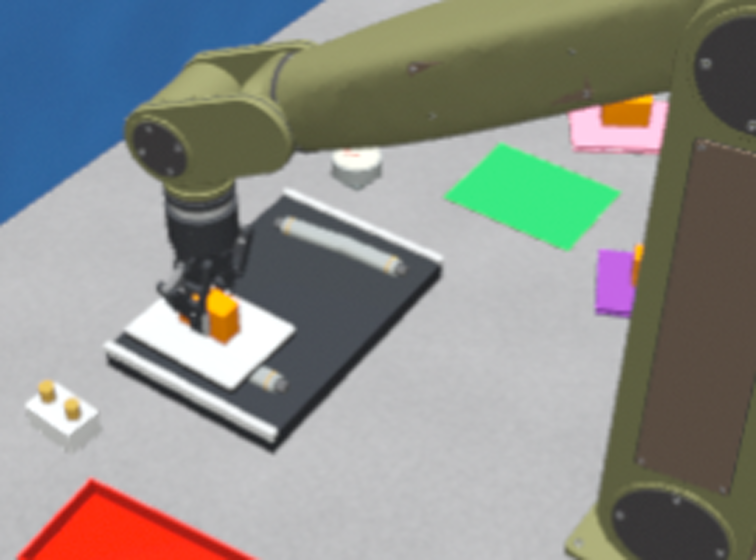

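The picture shows the pad clear of the rod, the right rod bowing the other way, and the left rod rolled outward. I carry the pad back to the mat.

```bash
python3 -m creep '[{"x":-5,"y":25,"z":0,"rx":0,"ry":0,"rz":0,"gripper":0},{"x":-10,"y":45,"z":0,"rx":0,"ry":0,"rz":0,"gripper":0},{"x":-12,"y":50,"z":0,"rx":0,"ry":0,"rz":0,"gripper":0},{"x":-12,"y":50,"z":0,"rx":0,"ry":0,"rz":0,"gripper":0},{"x":-12,"y":50,"z":0,"rx":0,"ry":0,"rz":0,"gripper":0},{"x":-12,"y":50,"z":0,"rx":0,"ry":0,"rz":0,"gripper":0},{"x":-12,"y":50,"z":0,"rx":0,"ry":0,"rz":0,"gripper":0},{"x":-12,"y":50,"z":0,"rx":0,"ry":0,"rz":0,"gripper":0},{"x":-12,"y":50,"z":0,"rx":0,"ry":0,"rz":0,"gripper":0},{"x":-10,"y":45,"z":0,"rx":0,"ry":0,"rz":0,"gripper":0},{"x":-6,"y":25,"z":0,"rx":0,"ry":0,"rz":0,"gripper":0},{"x":0,"y":5,"z":0,"rx":0,"ry":0,"rz":0,"gripper":0}]';  python3 to.py 423 -383 50 0.6
```

```text
time_s: 16.75
tcp_pos: [419.4, -382.9, 118.8]
ee_rot: [1.0, 0.002, 0.006, 0.003]
contact_force: [-0.5, 0.4, -3.5]
gripper_width: 0.343
t 16.75 tcp [ 419.38 -382.87  118.8 ] yaw 0.18 tool z [ 0.0122 -0.0055 -0.9999] F [-0.46  0.36 -3.49] M [ 0.06 -0.03 -0.01] g 0.343
now-tool shift [ 2.78 -0.24 68.84] rotvec [ 0.32 -0.7  -0.43] target-tool shift [ 3.62  0.17 68.8 ]
```

```bash
python3 -m creep '[{"x":3,"y":0,"z":8,"rx":0.3,"ry":-0.7,"rz":-0.4,"gripper":0},{"x":0,"y":0,"z":22,"rx":0,"ry":0,"rz":0,"gripper":0},{"x":0,"y":0,"z":22,"rx":0,"ry":0,"rz":0,"gripper":0},{"x":0,"y":0,"z":12,"rx":0,"ry":0,"rz":0,"gripper":0},{"x":0,"y":0,"z":1,"rx":0,"ry":0,"rz":0,"gripper":0}]';  python3 to.py 423 -383 40 0.6
```

```text
time_s: 17.38
tcp_pos: [424.3, -378.4, 50.4]
ee_rot: [1.0, 0.007, -0.001, -0.001]
contact_force: [0.6, 0.4, -3.1]
gripper_width: 0.344
t 17.38 tcp [ 424.32 -378.42   50.42] yaw 0.85 tool z [-0.002   0.0027 -1.    ] F [ 0.6   0.41 -3.14] M [ 0.05  0.03 -0.02] g 0.344
now-tool shift [-1.36  4.59 10.41] rotvec [-0.16  0.11  0.25] target-tool shift [-1.36  4.57 10.42]
```

```bash
python3 -m creep '[{"x":-1,"y":4,"z":5,"rx":-0.1,"ry":0.1,"rz":0.2,"gripper":0},{"x":0,"y":0,"z":4,"rx":0,"ry":0,"rz":0,"gripper":0},{"x":0,"y":0,"z":1,"rx":0,"ry":0,"rz":0,"gripper":0},{"x":0,"y":0,"z":0.8,"rx":0,"ry":0,"rz":0,"gripper":0}]';  python3 to.py 423 -383 39 0.6
```

```text
time_s: 17.88
tcp_pos: [424.7, -383.5, 41.2]
ee_rot: [1.0, 0.006, 0.001, 0.001]
contact_force: [0.3, -0.0, -4.1]
gripper_width: 0.349
t 17.88 tcp [ 424.71 -383.51   41.19] yaw 0.67 tool z [ 0.0025 -0.0019 -1.    ] F [ 0.25 -0.02 -4.13] M [0.03 0.02 0.02] g 0.349
now-tool shift [-1.71 -0.54  2.18] rotvec [ 0.11 -0.14  0.07] target-tool shift [-1.71 -0.53  2.19]
```

```bash
python3 -m creep '[{"x":-1,"y":0,"z":1,"rx":0,"ry":0,"rz":0,"gripper":0},{"x":0,"y":0,"z":1,"rx":0,"ry":0,"rz":0,"gripper":0},{"x":0,"y":0,"z":0.8,"rx":0,"ry":0,"rz":0,"gripper":0}]';  python3 to.py 423 -383 39 0.6
```

```text
time_s: 18.25
tcp_pos: [423.9, -384.0, 39.2]
ee_rot: [1.0, 0.006, 0.002, 0.001]
contact_force: [-1.2, 1.0, 0.7]
gripper_width: 0.343
t 18.25 tcp [ 423.93 -383.97   39.19] yaw 0.65 tool z [ 0.0032 -0.0025 -1.    ] F [-1.2   0.95  0.73] M [ 0.41  0.32 -0.07] g 0.343
now-tool shift [-0.92 -0.98  0.19] rotvec [ 0.14 -0.18  0.05] target-tool shift [-0.92 -0.98  0.19]
```

```bash
python3 -m creep '[{"x":0,"y":0,"z":0,"rx":0,"ry":0,"rz":0,"gripper":1},{"x":0,"y":0,"z":0,"rx":0,"ry":0,"rz":0,"gripper":1},{"x":0,"y":0,"z":0,"rx":0,"ry":0,"rz":0,"gripper":1},{"x":0,"y":0,"z":-5,"rx":0,"ry":0,"rz":0,"gripper":1},{"x":0,"y":0,"z":-25,"rx":0,"ry":0,"rz":0,"gripper":1},{"x":0,"y":0,"z":-40,"rx":0,"ry":0,"rz":0,"gripper":1},{"x":0,"y":0,"z":-40,"rx":0,"ry":0,"rz":0,"gripper":1}]';  python3 to.py 423 -383 39 0.6
python3 - <<'E'
from h import *
im,d=cap('top','top4')
cv2.imwrite('pics/top4z.png',cv2.resize(im[100:260,130:400,::-1],None,fx=2.9,fy=2.9,interpolation=cv2.INTER_CUBIC))
im,d=cap('side','side4')
E
```

```text
time_s: 19.12
tcp_pos: [422.8, -382.9, 150.7]
ee_rot: [1.0, 0.006, 0.0, -0.0]
contact_force: [-0.4, -0.3, 0.3]
gripper_width: 1.0
t 19.12 tcp [ 422.81 -382.9   150.65] yaw 0.65 tool z [ 6.e-04  2.e-04 -1.e+00] F [-0.38 -0.29  0.35] M [-0.01 -0.    0.  ] g 1.0
now-tool shift [  0.12   0.13 111.65] rotvec [-0.01 -0.04  0.05] target-tool shift [1.9000e-01 1.0000e-01 1.1165e+02]
```

View pics/top4z.png

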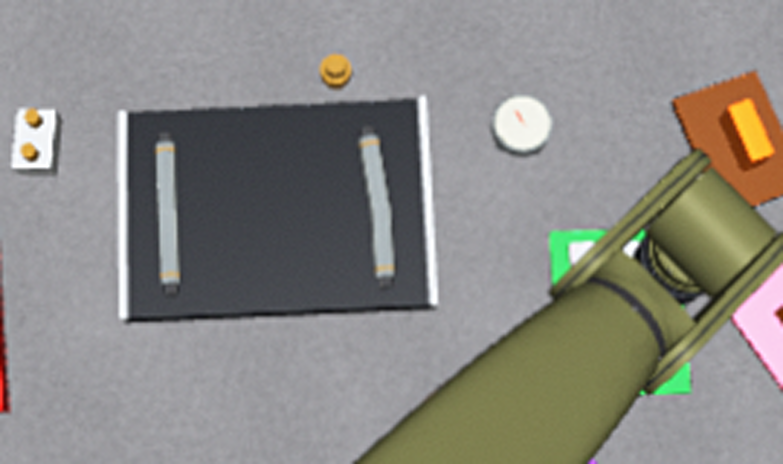

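The top view shows both rods still on the plate (zoomed picture: left at (168,215), right at (378,208)), the right one now bowed outward. The bystanders have not moved. Next I measure the rods for grasping.

```bash
python3 - <<'E'
from meas import *
z=np.load('pics/top4.npz'); im,d=z['im'],z['d']; P=world('top',d)
hsv=cv2.cvtColor(im,cv2.COLOR_RGB2HSV); V=hsv[...,2].astype(int)
b=(V>100)
L=blob(b&box(180,202,140,205),'rodL',46);R=blob(b&box(248,273,140,200),'rodR',46)
for n,q in(('L',L),('R',R)):
  for x in range(450,630,15):
    s=q[abs(q[:,0]-x)<8]
    if len(s): print(n,x,s[:,1].mean().round(1),len(s),end=' ')
  print()
z=np.load('pics/side4.npz'); im=z['im'];P2=world('side',z['d'])
cv2.imwrite('pics/side4z.png',cv2.resize(im[100:300,130:400,::-1],None,fx=2.8,fy=2.8,interpolation=cv2.INTER_CUBIC))
E
```

```text
rodL 317 rect 537.0 121.2 size 163.7 20.6 ang 3.28 mean [534.6 121. ] pca 3.3
rodR 352 rect 540.3 -113.5 size 164.2 25.0 ang 5.52 mean [ 538.9 -113. ] pca 5.68
L 450 115.5 6 L 465 117.2 35 L 480 117.4 35 L 495 119.3 30 L 510 119.0 27 L 525 119.8 30 L 540 121.7 35 L 555 122.0 35 L 570 123.3 30 L 585 124.2 30 L 600 124.5 24 L 615 124.8 22 
R 465 -118.4 33 R 480 -118.1 30 R 495 -117.0 39 R 510 -115.9 35 R 525 -116.2 35 R 540 -114.8 36 R 555 -112.4 36 R 570 -110.1 36 R 585 -107.8 36 R 600 -106.1 34 R 615 -104.7 33
```

View pics/side4z.png

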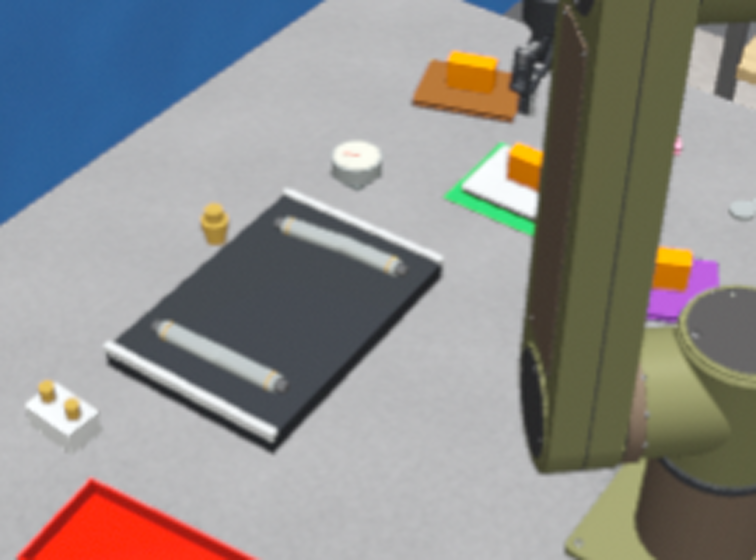

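```bash
python3 -m creep '[{"x":12,"y":-25,"z":5,"rx":0,"ry":0,"rz":-1.6,"gripper":0.6},{"x":22,"y":-50,"z":10,"rx":0,"ry":0,"rz":-1.6,"gripper":0.6},{"x":24,"y":-55,"z":10,"rx":0,"ry":0,"rz":-1.6,"gripper":0.6},{"x":24,"y":-55,"z":10,"rx":0,"ry":0,"rz":0,"gripper":0.6},{"x":18,"y":-45,"z":10,"rx":0,"ry":0,"rz":0,"gripper":0.6},{"x":10,"y":-20,"z":10,"rx":0,"ry":0,"rz":0,"gripper":0.6},{"x":0,"y":0,"z":0,"rx":0,"ry":0,"rz":0,"gripper":0.6}]';  python3 to.py 540 -114.8 70 5.4
```

```text
time_s: 20.1
tcp_pos: [519.8, -122.7, 97.1]
ee_rot: [0.999, 0.048, 0.004, 0.006]
contact_force: [-0.6, -0.2, 0.8]
gripper_width: 0.601
t 20.1 tcp [ 519.84 -122.66   97.08] yaw 5.49 tool z [ 0.0094 -0.0107 -0.9999] F [-0.63 -0.16  0.81] M [ 0.02 -0.02  0.02] g 0.601
now-tool shift [20.59 -6.21 27.19] rotvec [ 0.66 -0.48  0.09] target-tool shift [20.81 -5.92 27.08]
```

```bash
python3 -m creep '[{"x":20.5,"y":-6,"z":10,"rx":0.7,"ry":-0.5,"rz":0.1,"gripper":0.6},{"x":0,"y":0,"z":14,"rx":0,"ry":0,"rz":0,"gripper":0.6},{"x":0,"y":0,"z":0,"rx":0,"ry":0,"rz":0,"gripper":0.6}]';  python3 to.py 540 -114.8 46 5.4
```

```text
time_s: 20.48
tcp_pos: [539.0, -116.6, 72.2]
ee_rot: [0.999, 0.046, -0.001, 0.0]
contact_force: [-0.6, -0.5, -0.1]
gripper_width: 0.6
t 20.48 tcp [ 539.01 -116.57   72.2 ] yaw 5.33 tool z [-1.7e-03 -2.0e-04 -1.0e+00] F [-0.64 -0.53 -0.14] M [ 0.02 -0.03  0.04] g 0.6
now-tool shift [ 1.19 -1.67 26.19] rotvec [ 0.    0.1  -0.07] target-tool shift [ 1.15 -1.67 26.2 ]
```

```bash
python3 -m creep '[{"x":1,"y":-1.5,"z":10,"rx":0,"ry":0.1,"rz":0,"gripper":0.6},{"x":0,"y":0,"z":10,"rx":0,"ry":0,"rz":0,"gripper":0.6},{"x":0,"y":0,"z":4,"rx":0,"ry":0,"rz":0,"gripper":0.6},{"x":0,"y":0,"z":0.5,"rx":0,"ry":0,"rz":0,"gripper":0.6}]';  python3 to.py 540 -114.8 46 5.4
```

```text
time_s: 20.98
tcp_pos: [538.8, -116.3, 46.4]
ee_rot: [0.999, 0.045, 0.0, 0.0]
contact_force: [-0.7, -1.2, 0.2]
gripper_width: 0.6
t 20.98 tcp [ 538.79 -116.28   46.37] yaw 5.21 tool z [ 2.e-04 -5.e-04 -1.e+00] F [-0.7  -1.24  0.19] M [0.09 0.04 0.01] g 0.6
now-tool shift [ 1.34 -1.37  0.37] rotvec [ 0.03 -0.01 -0.19] target-tool shift [ 1.34 -1.36  0.37]
```

```bash
python3 -m creep '[{"x":1.2,"y":-1.3,"z":0,"rx":0,"ry":0,"rz":-0.2,"gripper":0.4},{"x":0,"y":0,"z":0.3,"rx":0,"ry":0,"rz":0,"gripper":0.3},{"x":0,"y":0,"z":0,"rx":0,"ry":0,"rz":0,"gripper":0.2},{"x":0,"y":0,"z":0,"rx":0,"ry":0,"rz":0,"gripper":0},{"x":0,"y":0,"z":0,"rx":0,"ry":0,"rz":0,"gripper":0}]';  python3 to.py 540 -114.8 46 5.4
```

```text
time_s: 21.6
tcp_pos: [540.4, -114.8, 46.8]
ee_rot: [0.999, 0.048, 0.001, 0.001]
contact_force: [1.0, 0.5, 0.7]
gripper_width: 0.23
t 21.6 tcp [ 540.42 -114.83   46.84] yaw 5.45 tool z [ 0.0014 -0.001  -1.    ] F [1.01 0.53 0.69] M [ 0.02  0.05 -0.02] g 0.23
now-tool shift [-0.42 -0.07  0.84] rotvec [ 0.06 -0.07  0.05] target-tool shift [-0.41 -0.07  0.84]
```

The jaws read 19.6 mm on a 22 mm rod, so they may be gripping above the centre line. I regrip about 2 mm lower.

```bash
python3 -m creep '[{"x":0,"y":0,"z":0,"rx":0,"ry":0,"rz":0,"gripper":0.3},{"x":0,"y":0,"z":0,"rx":0,"ry":0,"rz":0,"gripper":0.3},{"x":0,"y":0,"z":1.5,"rx":0,"ry":0,"rz":0,"gripper":0.3},{"x":0,"y":0,"z":0.5,"rx":0,"ry":0,"rz":0,"gripper":0.3}]';  python3 to.py 540 -114.8 45 5.4; python3 -m creep '[{"x":0,"y":0,"z":0,"rx":0,"ry":0,"rz":0,"gripper":0.2},{"x":0,"y":0,"z":0,"rx":0,"ry":0,"rz":0,"gripper":0},{"x":0,"y":0,"z":0,"rx":0,"ry":0,"rz":0,"gripper":0}]'; python3 to.py 540 -114.8 45 5.4
```

```text
time_s: 22.1
tcp_pos: [540.7, -114.9, 45.0]
ee_rot: [0.999, 0.047, 0.001, 0.001]
contact_force: [-0.2, 0.1, 0.6]
gripper_width: 0.301
t 22.1 tcp [ 540.71 -114.93   44.98] yaw 5.44 tool z [ 0.0021 -0.0011 -1.    ] F [-0.17  0.07  0.62] M [ 0.01 -0.01  0.07] g 0.301
now-tool shift [-0.69 -0.2  -0.02] rotvec [ 0.08 -0.12  0.04] target-tool shift [-0.69 -0.2  -0.02]
time_s: 22.48
tcp_pos: [540.8, -114.9, 45.2]
ee_rot: [0.999, 0.048, 0.001, 0.001]
contact_force: [0.0, 0.1, 1.3]
gripper_width: 0.234
t 22.48 tcp [ 540.82 -114.89   45.21] yaw 5.45 tool z [ 0.0022 -0.0011 -1.    ] F [0.02 0.07 1.26] M [ 0.03  0.02 -0.06] g 0.234
now-tool shift [-0.81 -0.17  0.21] rotvec [ 0.07 -0.12  0.05] target-tool shift [-0.81 -0.17  0.21]
```

```bash
python3 -m creep '[{"x":0,"y":0,"z":-1.5,"rx":0,"ry":0,"rz":0,"gripper":0},{"x":0,"y":0,"z":-2,"rx":0,"ry":0,"rz":0,"gripper":0},{"x":0,"y":0,"z":-3,"rx":0,"ry":0,"rz":0,"gripper":0},{"x":0,"y":0,"z":0,"rx":0,"ry":0,"rz":0,"gripper":0}]';  python3 to.py 540 -114.8 45 5.4; python3 - <<'E'
from h import *
im,d=cap('side','side5')
cv2.imwrite('pics/side5z.png',cv2.resize(im[140:260,160:340,::-1],None,fx=4,fy=4,interpolation=cv2.INTER_CUBIC))
E
```

```text
time_s: 22.98
tcp_pos: [538.6, -114.2, 49.4]
ee_rot: [0.999, 0.048, -0.001, -0.0]
contact_force: [0.7, 1.0, -4.4]
gripper_width: 0.234
t 22.98 tcp [ 538.59 -114.25   49.45] yaw 5.45 tool z [-2.5e-03  3.0e-04 -1.0e+00] F [ 0.66  1.04 -4.4 ] M [-0.01  0.01 -0.01] g 0.234
now-tool shift [1.36 0.69 4.45] rotvec [-0.03  0.14  0.05] target-tool shift [1.35 0.69 4.45]
```

View pics/side5z.png

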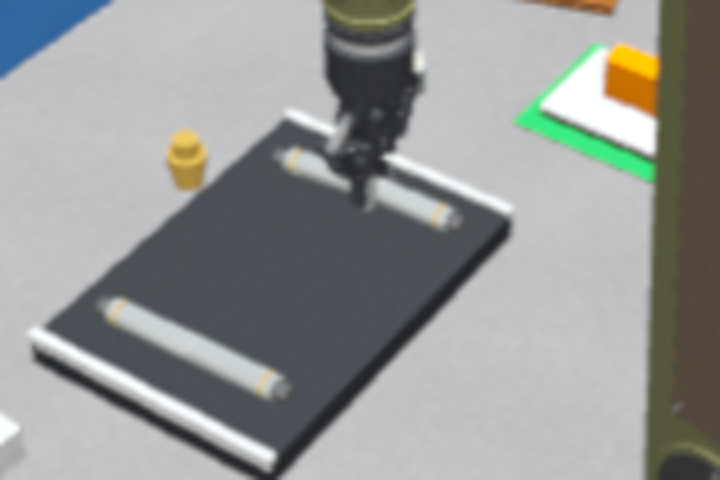

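The wrist carries 4.4 N and the picture shows the rod held level. I raise it.

```bash
python3 -m creep '[{"x":0,"y":0,"z":-15,"rx":0,"ry":0,"rz":0,"gripper":0},{"x":0,"y":0,"z":-25,"rx":0,"ry":0,"rz":0,"gripper":0},{"x":0,"y":0,"z":-25,"rx":0,"ry":0,"rz":0,"gripper":0},{"x":0,"y":0,"z":-8,"rx":0,"ry":0,"rz":0,"gripper":0}]';  python3 to.py 422.5 373 125 5.8
```

```text
time_s: 23.52
tcp_pos: [538.4, -114.1, 126.0]
ee_rot: [0.999, 0.048, -0.002, -0.0]
contact_force: [1.1, -1.3, -4.2]
gripper_width: 0.233
t 23.52 tcp [ 538.44 -114.15  126.  ] yaw 5.45 tool z [-3.3e-03  6.0e-04 -1.0e+00] F [ 1.09 -1.27 -4.21] M [ 0.01 -0.01 -0.06] g 0.233
now-tool shift [ -69.17 -495.95    1.67] rotvec [-0.05  0.19 -0.35] target-tool shift [ -66.11 -496.37    1.  ]
```

```bash
python3 -m creep '[{"x":-4,"y":-25,"z":0,"rx":0,"ry":0,"rz":0,"gripper":0},{"x":-6,"y":-42,"z":0,"rx":0,"ry":0,"rz":0,"gripper":0},{"x":-6,"y":-48,"z":0,"rx":0,"ry":0,"rz":0,"gripper":0},{"x":-6,"y":-48,"z":0,"rx":0,"ry":0,"rz":0,"gripper":0},{"x":-6,"y":-48,"z":0,"rx":0,"ry":0,"rz":0,"gripper":0},{"x":-6,"y":-48,"z":0,"rx":0,"ry":0,"rz":0,"gripper":0},{"x":-6,"y":-48,"z":0,"rx":0,"ry":0,"rz":0,"gripper":0},{"x":-6,"y":-48,"z":0,"rx":0,"ry":0,"rz":0,"gripper":0},{"x":-6,"y":-48,"z":0,"rx":0,"ry":0,"rz":0,"gripper":0},{"x":-6,"y":-42,"z":0,"rx":0,"ry":0,"rz":0,"gripper":0},{"x":-4,"y":-25,"z":0,"rx":0,"ry":0,"rz":0,"gripper":0},{"x":0,"y":-5,"z":0,"rx":0,"ry":0,"rz":0,"gripper":0}]';  python3 to.py 422.5 373 60 5.8
```

```text
time_s: 25.02
tcp_pos: [428.2, 366.0, 127.2]
ee_rot: [0.999, 0.046, 0.0, 0.001]
contact_force: [0.8, -0.8, -3.6]
gripper_width: 0.239
t 25.02 tcp [428.18 365.99 127.18] yaw 5.29 tool z [ 3.0e-04 -1.1e-03 -1.0e+00] F [ 0.82 -0.76 -3.62] M [-0.07  0.   -0.05] g 0.239
now-tool shift [-5.02 -7.58 67.17] rotvec [ 0.07 -0.01 -0.51] target-tool shift [-4.95 -7.55 67.18]
```

```bash
python3 -m creep '[{"x":-5,"y":-7.5,"z":8,"rx":0,"ry":0,"rz":-0.5,"gripper":0},{"x":0,"y":0,"z":22,"rx":0,"ry":0,"rz":0,"gripper":0},{"x":0,"y":0,"z":20,"rx":0,"ry":0,"rz":0,"gripper":0},{"x":0,"y":0,"z":10,"rx":0,"ry":0,"rz":0,"gripper":0},{"x":0,"y":0,"z":0,"rx":0,"ry":0,"rz":0,"gripper":0}]';  python3 to.py 422.5 373 20 5.8; python3 - <<'E'
from h import *
im,d=cap('side','side6')
cv2.imwrite('pics/side6z.png',cv2.resize(im[230:350,100:280,::-1],None,fx=4,fy=4,interpolation=cv2.INTER_CUBIC))
E
```

```text
time_s: 25.65
tcp_pos: [421.8, 370.1, 63.5]
ee_rot: [0.999, 0.05, -0.001, 0.002]
contact_force: [0.3, -0.4, -3.4]
gripper_width: 0.234
t 25.65 tcp [421.79 370.13  63.46] yaw 5.68 tool z [-0.0018 -0.0036 -1.    ] F [ 0.29 -0.43 -3.37] M [ 0.04 -0.01 -0.02] g 0.234
now-tool shift [ 1.09 -2.93 43.45] rotvec [ 0.19  0.12 -0.12] target-tool shift [ 1.   -2.78 43.46]
```

View pics/side6z.png

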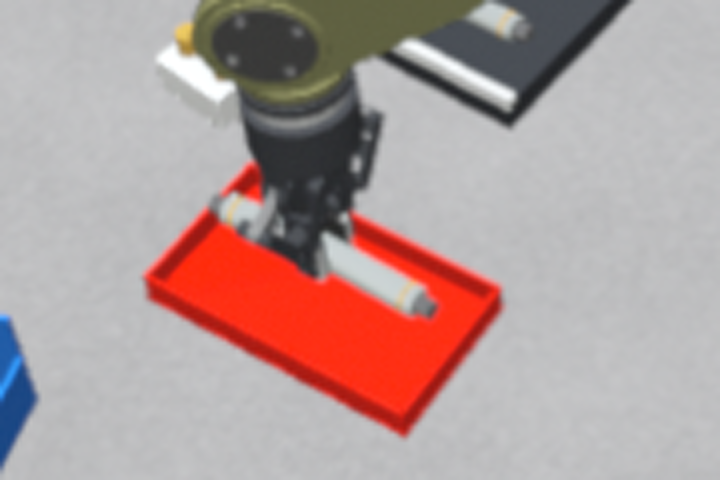

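```bash
python3 -m creep '[{"x":1,"y":-2.8,"z":10,"rx":0.2,"ry":0.1,"rz":-0.1,"gripper":0},{"x":0,"y":0,"z":14,"rx":0,"ry":0,"rz":0,"gripper":0},{"x":0,"y":0,"z":10,"rx":0,"ry":0,"rz":0,"gripper":0},{"x":0,"y":0,"z":3,"rx":0,"ry":0,"rz":0,"gripper":0},{"x":0,"y":0,"z":1,"rx":0,"ry":0,"rz":0,"gripper":0}]';  python3 to.py 422.5 373 20 5.8
```

```text
time_s: 26.32
tcp_pos: [424.1, 374.2, 25.1]
ee_rot: [0.999, 0.05, 0.002, -0.001]
contact_force: [-0.0, -0.0, -4.3]
gripper_width: 0.232
t 26.32 tcp [424.1  374.16  25.1 ] yaw 5.78 tool z [ 0.003   0.0026 -1.    ] F [-0.   -0.05 -4.26] M [ 0.03 -0.01 -0.03] g 0.232
now-tool shift [-1.73  1.01  5.09] rotvec [-0.13 -0.18 -0.02] target-tool shift [-1.71  1.    5.1 ]
```

```bash
python3 -m creep '[{"x":-1,"y":0.5,"z":2,"rx":-0.1,"ry":-0.2,"rz":0,"gripper":0},{"x":0,"y":0,"z":1.5,"rx":0,"ry":0,"rz":0,"gripper":0}]';  python3 -m creep '[{"x":0,"y":0,"z":1,"rx":0,"ry":0,"rz":0,"gripper":0}]'; python3 -m creep '[{"x":0,"y":0,"z":0.8,"rx":0,"ry":0,"rz":0,"gripper":0}]'; python3 to.py 422.5 373 20 5.8
```

```text
time_s: 26.58
tcp_pos: [423.4, 373.8, 21.9]
ee_rot: [0.999, 0.05, 0.0, -0.0]
contact_force: [-0.3, -0.2, -3.3]
gripper_width: 0.233
time_s: 26.7
tcp_pos: [423.6, 373.9, 21.1]
ee_rot: [0.999, 0.05, 0.0, -0.001]
contact_force: [0.1, -0.6, -4.8]
gripper_width: 0.232
time_s: 26.82
tcp_pos: [423.7, 374.0, 20.4]
ee_rot: [0.999, 0.05, 0.001, -0.001]
contact_force: [0.7, 0.2, -4.0]
gripper_width: 0.235
t 26.82 tcp [423.71 374.01  20.41] yaw 5.78 tool z [ 9.0e-04  1.5e-03 -1.0e+00] F [ 0.66  0.16 -4.02] M [-0.03  0.08 -0.03] g 0.235
now-tool shift [-1.31  0.89  0.41] rotvec [-0.08 -0.06 -0.02] target-tool shift [-1.31  0.89  0.41]
```

```bash
python3 -m creep '[{"x":0,"y":0,"z":0.7,"rx":0,"ry":0,"rz":0,"gripper":0}]';  python3 -m creep '[{"x":0,"y":0,"z":0.6,"rx":0,"ry":0,"rz":0,"gripper":0}]'; python3 -m creep '[{"x":0,"y":0,"z":0.6,"rx":0,"ry":0,"rz":0,"gripper":0}]'
```

```text
time_s: 26.95
tcp_pos: [423.8, 374.1, 19.8]
ee_rot: [0.999, 0.05, 0.001, -0.001]
contact_force: [-0.5, -1.1, -4.5]
gripper_width: 0.233
time_s: 27.08
tcp_pos: [423.8, 374.1, 19.2]
ee_rot: [0.999, 0.05, 0.001, -0.001]
contact_force: [-1.5, -1.2, 0.3]
gripper_width: 0.237
time_s: 27.2
tcp_pos: [423.8, 374.1, 19.2]
ee_rot: [0.999, 0.05, 0.0, -0.001]
contact_force: [-2.6, -1.9, 4.3]
gripper_width: 0.236
```

The rod touches the tray floor at 19.2 mm, as predicted. I release it gradually.

```bash
python3 -m creep '[{"x":0,"y":0,"z":0,"rx":0,"ry":0,"rz":0,"gripper":0.25},{"x":0,"y":0,"z":0,"rx":0,"ry":0,"rz":0,"gripper":0.3},{"x":0,"y":0,"z":0,"rx":0,"ry":0,"rz":0,"gripper":0.4},{"x":0,"y":0,"z":0,"rx":0,"ry":0,"rz":0,"gripper":0.5},{"x":0,"y":0,"z":0,"rx":0,"ry":0,"rz":0,"gripper":0.5},{"x":0,"y":0,"z":-3,"rx":0,"ry":0,"rz":0,"gripper":0.5},{"x":0,"y":0,"z":-12,"rx":0,"ry":0,"rz":0,"gripper":0.5},{"x":0,"y":0,"z":-30,"rx":0,"ry":0,"rz":0,"gripper":0.5},{"x":0,"y":0,"z":-50,"rx":0,"ry":0,"rz":0,"gripper":0.5},{"x":0,"y":0,"z":-50,"rx":0,"ry":0,"rz":0,"gripper":0.5}]'; python3 to.py; python3 - <<'E'
from h import *
im,d=cap('side','side7')
cv2.imwrite('pics/side7z.png',cv2.resize(im[90:350,100:400,::-1],None,fx=2.3,fy=2.3,interpolation=cv2.INTER_CUBIC))
im,d=cap('top','top7')
cv2.imwrite('pics/top7z.png',cv2.resize(im[100:260,85:395,::-1],None,fx=2.55,fy=2.55,interpolation=cv2.INTER_CUBIC))
E
```

```text
time_s: 28.45
tcp_pos: [422.7, 373.1, 167.4]
ee_rot: [0.999, 0.05, -0.001, 0.0]
contact_force: [0.1, -0.1, 0.5]
gripper_width: 0.498
t 28.45 tcp [422.66 373.06 167.39] yaw 5.78 tool z [-2.2e-03 -8.0e-04 -1.0e+00] F [ 0.08 -0.13  0.51] M [ 0.03  0.01 -0.05] g 0.498
```

View pics/side7z.png

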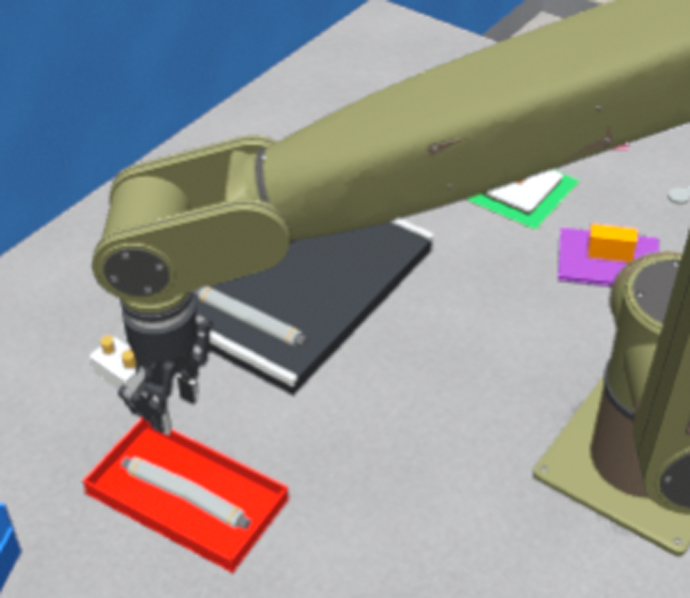

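View pics/top7z.png

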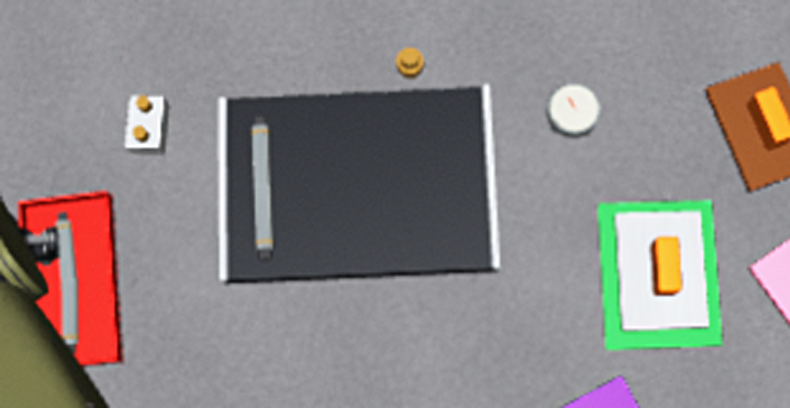

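The bent rod lies in the tray, the straight rod is on the plate, and the pad is centred on the mat. The bystanders sit where they were. A quick numeric check before handing in.

```bash
python3 - <<'E'
from meas import *
z=np.load('pics/top7.npz'); im,d=z['im'],z['d']; P=world('top',d)
hsv=cv2.cvtColor(im,cv2.COLOR_RGB2HSV); H,S,V=[hsv[...,i].astype(int) for i in range(3)]
blob((V>150)&(S<60)&box(322,368,180,236),'pad',18); blob((H>45)&(H<75)&(S>120)&box(310,375,170,245),'mat',4)
blob((V>100)&box(180,202,140,205),'straight',46)
Z=np.where(d>0,P[...,2],-99)
for n,b,zz in(('coup',box(235,256,115,134),50),('gauge',box(295,325,130,157),38),('valve',box(130,155,133,162),50)): blob((Z>12)&b,n,zz)
z=np.load('pics/side7.npz'); im,d=z['im'],z['d']; P=world('side',d)
hsv=cv2.cvtColor(im,cv2.COLOR_RGB2HSV); H,S,V=[hsv[...,i].astype(int) for i in range(3)]
b=box(148,212,285,325)&(S<80)&(V>60); blob(b,'bent',17,'side')
print('bent z',np.percentile(P[...,2][b&(d>0)],[10,50,90]))
blob(((H<8)|(H>172))&(S>150)&box(130,230,260,345),'tray',10,'side')
print(arm.read_state()['contact_force'])
E
```

```text
pad 1301 rect 425.8 -383.6 size 151.3 110.9 ang 0.83 mean [ 424.3 -381.9] pca 1.12
mat 971 rect 422.9 -383.9 size 189.2 149.4 ang 0.98 mean [ 412.2 -378.8] pca 3.72
straight 314 rect 536.9 121.2 size 163.5 20.4 ang 3.48 mean [534.1 121. ] pca 3.32
coup 98 rect 694.3 -68.1 size 29.6 38.3 ang 89.4 mean [695.5 -68.4] pca 12.88
gauge 337 rect 631.9 -277.2 size 62.7 69.2 ang 87.91 mean [ 630.8 -277.1] pca -10.21
valve 321 rect 620.4 270.7 size 50.2 75.1 ang 88.0 mean [619.4 270.5] pca -0.4
bent 421 rect 421.4 377.2 size 180.9 25.4 ang 6.06 mean [420.3 377.4] pca 5.71
bent z [-2.32251287 17.99134314 26.70476329]
tray 2639 rect 426.4 373.4 size 229.9 130.1 ang 5.48 mean [421.4 375.4] pca 5.77
[0.39968788 0.96788757 0.24847629]
```

All positions are within the limits, so I hand in.

```bash
python3 -c "
from rig import arm
print(arm.job_done(), arm.read_state()['time_s'])"
```

```text
the job is handed in; nothing more can be done
the job is handed in; nothing more can be done
```

The job is handed in with every step done by about 28.6 s of the 72 s; no verdict is reported.

**Rolling:** I rolled each rod outward about half a turn under the pad, pressing with roughly 3–12 N.
- **Right rod (−y side):** it lifted the pad about 3.4 mm at mid-roll and came back down, so it is the bent one. The camera shows its kink on the opposite side afterwards.
- **Left rod (+y side):** it kept the pad level within about 0.1 mm and moved 36 mm, so it is straight.

**Last checks, from the camera images:**
- **Pad:** it lies flat on the green mat, about 3 mm from the mat's centre.
- **Bent rod:** it lies flat in the red tray, about 5 mm or less from the middle. It was set down under force control before I let go.
- **Straight rod:** it is still on the plate, at about (537, 121).
- **Bystanders:** the coupling, gauge and valve are unmoved, within 0.2 mm.
- **Gripper:** it is raised well clear and touching nothing.

**Disagreements:** The jaws read 19.6 mm on the 22 mm rod. Regripping about 2 mm lower hardly changed that, and the rod held without slipping. The side camera's depth on the bent rod was noisy, so I judged its height from the tool height where it touched the tray floor (19.2 mm, as predicted).

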